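# Load the pendant curing case under its hold-down bar

### The job

Load the curing case: slide its amber window fully open, lift out the steel hold-down bar, and lay every brass pendant plate from the bench flat in a bay of its own in the case. Then put the bar back in its two saddles, across the ends of the plates, and slide the window fully shut. Leave the tins, tools and other things on the bench where they are.

Things in the scene. Friction and masses are not known exactly. Their poses are not given: they have to be found in the camera images.
- case: fixed grey metal case, open on top under its window, 190 (x) x 196 (y) x 60 mm high, walls and floor 6 mm thick; origin at the centre of the underside, x along the window track, away from the robot. Four bays, two by two, in its bed. Two track rails (y = +-102 mm, tops 71 mm above the bench) run from x = -97 to +305 mm on posts
- window (a joint): travel of the amber see-through window along the case's x: 0 shut, up to 0.205 fully open (away from the robot); about 1.5 N of friction, it stays where it is left; it may start up to 20 mm open. The pane's top is 67 mm above the bench. At 0.18 or more the whole bed is free from above
- window_grip (a point): middle of the window's upright aluminium grip rib, 12 (case x) x 90 (case y) x 35 mm high, at the window's edge nearest the robot; this point is 84.5 mm above the bench, the rib reaches 17.5 mm above and below it. It moves with the window (at case x = -85 mm + travel)
- bar: steel hold-down bar 36 (x) x 168 (y) x 6 mm, 300 g, with a grip rib 14 (x) x 60 (y) x 28 mm high on the middle of its top (z 6 to 34). Origin at the centre of the underside; same after a half turn. It starts in the saddles of the case, under the window; there it overlaps the inner ends of all bays by 15 mm, 3 mm above the plates, so no plate can be laid in
- bar_seat (a point): where the bar's origin lies when it rests in its two saddles: case centre, 15 mm above the bench (9 mm above the bed), bar y along case y. The saddles stand at case y = +-62 to +-90 mm; their side lips, 8 mm high and 44 mm apart along x, leave the bar 4 mm play each way, the case walls 8 mm along y
- mat: thin fixed cork mat 210 (x) x 56 (y) x 3 mm on the bench beside the case, normally empty: room to park the bar. Origin at the centre of the underside, x along its length
- bay1 (a point): centre of the bed floor of one bay of the curing case, 6 mm above the bench; a plate fits with its x axis along the case's x axis (either way round). Bay 86 (x) x 56 (y) mm, bordered by ribs 4 mm high or the case wall. Near the robot, left (case x -46, y +31 mm)
- bay2 (a point): centre of the bed floor of one bay of the curing case, 6 mm above the bench; a plate fits with its x axis along the case's x axis (either way round). Bay 86 (x) x 56 (y) mm, bordered by ribs 4 mm high or the case wall. Near the robot, right (case x -46, y -31 mm)
- bay3 (a point): centre of the bed floor of one bay of the curing case, 6 mm above the bench; a plate fits with its x axis along the case's x axis (either way round). Bay 86 (x) x 56 (y) mm, bordered by ribs 4 mm high or the case wall. Far from the robot, left (case x +46, y +31 mm)
- bay4 (a point): centre of the bed floor of one bay of the curing case, 6 mm above the bench; a plate fits with its x axis along the case's x axis (either way round). Bay 86 (x) x 56 (y) mm, bordered by ribs 4 mm high or the case wall. Far from the robot, right (case x +46, y -31 mm)
- plate1: brass pendant plate lying flat: 78 (x) x 48 (y) x 6 mm, with a raised brass setting block 30 (x) x 16 (y) x 18 mm high in the middle of its top to hold it by (z 6 to 24 mm; 2 mm glass stone on it), 120 g. All look alike; two to four are present (absent ones read None). Origin at the centre of the underside, z up; same after a half turn
- plate2: brass pendant plate lying flat: 78 (x) x 48 (y) x 6 mm, with a raised brass setting block 30 (x) x 16 (y) x 18 mm high in the middle of its top to hold it by (z 6 to 24 mm; 2 mm glass stone on it), 120 g. All look alike; two to four are present (absent ones read None). Origin at the centre of the underside, z up; same after a half turn
- plate3: brass pendant plate lying flat: 78 (x) x 48 (y) x 6 mm, with a raised brass setting block 30 (x) x 16 (y) x 18 mm high in the middle of its top to hold it by (z 6 to 24 mm; 2 mm glass stone on it), 120 g. All look alike; two to four are present (absent ones read None). Origin at the centre of the underside, z up; same after a half turn
- plate4: brass pendant plate lying flat: 78 (x) x 48 (y) x 6 mm, with a raised brass setting block 30 (x) x 16 (y) x 18 mm high in the middle of its top to hold it by (z 6 to 24 mm; 2 mm glass stone on it), 120 g. All look alike; two to four are present (absent ones read None). Origin at the centre of the underside, z up; same after a half turn
- tin_a: bystander: round green tin of beads, 56 mm across, 20 mm high, origin under its centre
- tin_b: bystander: round green tin of beads, 56 mm across, 20 mm high, origin under its centre
- hammer: bystander: hammer lying on the bench, origin under its middle
- flux: bystander: upright bottle, 48 mm across, 110 mm high, origin under its centre
- pinblock: bystander: wooden block 100 x 50 x 20 mm, origin under its centre
- tweezers: bystander: steel tweezers with a white end, 115 mm long, origin under their middle
- pot: bystander: white bowl, 70 mm across, 60 mm high, origin under its centre
There are look-alikes about, which are no part of the job. What is shaped like the plate1 but pink or red is not meant. Leave any blue look-alike of the plate3 alone.

How it is judged:
On the way, in this order (a step that is already met when the one before it is completed fails the run):
1. the window is slid open (180 mm or more) (value of joint window above 0.18 m), for 0.2 s.
2. every plate lies flat in a bay, with the bar out of its saddles (((horizontal distance between plate1 and bay1 below 0.01 m and z of plate1 in the frame of bay1 between -0.004 and 0.004 m and angle between the x axis of plate1 and the x axis of case, either way round below 0.2 rad and angle between plate1's own z axis and vertical below 0.08 rad) or (horizontal distance between plate1 and bay2 below 0.01 m and z of plate1 in the frame of bay2 between -0.004 and 0.004 m and angle between the x axis of plate1 and the x axis of case, either way round below 0.2 rad and angle between plate1's own z axis and vertical below 0.08 rad) or (horizontal distance between plate1 and bay3 below 0.01 m and z of plate1 in the frame of bay3 between -0.004 and 0.004 m and angle between the x axis of plate1 and the x axis of case, either way round below 0.2 rad and angle between plate1's own z axis and vertical below 0.08 rad) or (horizontal distance between plate1 and bay4 below 0.01 m and z of plate1 in the frame of bay4 between -0.004 and 0.004 m and angle between the x axis of plate1 and the x axis of case, either way round below 0.2 rad and angle between plate1's own z axis and vertical below 0.08 rad)) and ((horizontal distance between plate2 and bay1 below 0.01 m and z of plate2 in the frame of bay1 between -0.004 and 0.004 m and angle between the x axis of plate2 and the x axis of case, either way round below 0.2 rad and angle between plate2's own z axis and vertical below 0.08 rad) or (horizontal distance between plate2 and bay2 below 0.01 m and z of plate2 in the frame of bay2 between -0.004 and 0.004 m and angle between the x axis of plate2 and the x axis of case, either way round below 0.2 rad and angle between plate2's own z axis and vertical below 0.08 rad) or (horizontal distance between plate2 and bay3 below 0.01 m and z of plate2 in the frame of bay3 between -0.004 and 0.004 m and angle between the x axis of plate2 and the x axis of case, either way round below 0.2 rad and angle between plate2's own z axis and vertical below 0.08 rad) or (horizontal distance between plate2 and bay4 below 0.01 m and z of plate2 in the frame of bay4 between -0.004 and 0.004 m and angle between the x axis of plate2 and the x axis of case, either way round below 0.2 rad and angle between plate2's own z axis and vertical below 0.08 rad)) and ((horizontal distance between plate3 and bay1 below 0.01 m and z of plate3 in the frame of bay1 between -0.004 and 0.004 m and angle between the x axis of plate3 and the x axis of case, either way round below 0.2 rad and angle between plate3's own z axis and vertical below 0.08 rad) or (horizontal distance between plate3 and bay2 below 0.01 m and z of plate3 in the frame of bay2 between -0.004 and 0.004 m and angle between the x axis of plate3 and the x axis of case, either way round below 0.2 rad and angle between plate3's own z axis and vertical below 0.08 rad) or (horizontal distance between plate3 and bay3 below 0.01 m and z of plate3 in the frame of bay3 between -0.004 and 0.004 m and angle between the x axis of plate3 and the x axis of case, either way round below 0.2 rad and angle between plate3's own z axis and vertical below 0.08 rad) or (horizontal distance between plate3 and bay4 below 0.01 m and z of plate3 in the frame of bay4 between -0.004 and 0.004 m and angle between the x axis of plate3 and the x axis of case, either way round below 0.2 rad and angle between plate3's own z axis and vertical below 0.08 rad)) and ((horizontal distance between plate4 and bay1 below 0.01 m and z of plate4 in the frame of bay1 between -0.004 and 0.004 m and angle between the x axis of plate4 and the x axis of case, either way round below 0.2 rad and angle between plate4's own z axis and vertical below 0.08 rad) or (horizontal distance between plate4 and bay2 below 0.01 m and z of plate4 in the frame of bay2 between -0.004 and 0.004 m and angle between the x axis of plate4 and the x axis of case, either way round below 0.2 rad and angle between plate4's own z axis and vertical below 0.08 rad) or (horizontal distance between plate4 and bay3 below 0.01 m and z of plate4 in the frame of bay3 between -0.004 and 0.004 m and angle between the x axis of plate4 and the x axis of case, either way round below 0.2 rad and angle between plate4's own z axis and vertical below 0.08 rad) or (horizontal distance between plate4 and bay4 below 0.01 m and z of plate4 in the frame of bay4 between -0.004 and 0.004 m and angle between the x axis of plate4 and the x axis of case, either way round below 0.2 rad and angle between plate4's own z axis and vertical below 0.08 rad)) and distance between bar and bar_seat above 0.03 m), for 0.2 s.
3. the bar is back in its saddles over the plates (((horizontal distance between plate1 and bay1 below 0.01 m and z of plate1 in the frame of bay1 between -0.004 and 0.004 m and angle between the x axis of plate1 and the x axis of case, either way round below 0.2 rad and angle between plate1's own z axis and vertical below 0.08 rad) or (horizontal distance between plate1 and bay2 below 0.01 m and z of plate1 in the frame of bay2 between -0.004 and 0.004 m and angle between the x axis of plate1 and the x axis of case, either way round below 0.2 rad and angle between plate1's own z axis and vertical below 0.08 rad) or (horizontal distance between plate1 and bay3 below 0.01 m and z of plate1 in the frame of bay3 between -0.004 and 0.004 m and angle between the x axis of plate1 and the x axis of case, either way round below 0.2 rad and angle between plate1's own z axis and vertical below 0.08 rad) or (horizontal distance between plate1 and bay4 below 0.01 m and z of plate1 in the frame of bay4 between -0.004 and 0.004 m and angle between the x axis of plate1 and the x axis of case, either way round below 0.2 rad and angle between plate1's own z axis and vertical below 0.08 rad)) and ((horizontal distance between plate2 and bay1 below 0.01 m and z of plate2 in the frame of bay1 between -0.004 and 0.004 m and angle between the x axis of plate2 and the x axis of case, either way round below 0.2 rad and angle between plate2's own z axis and vertical below 0.08 rad) or (horizontal distance between plate2 and bay2 below 0.01 m and z of plate2 in the frame of bay2 between -0.004 and 0.004 m and angle between the x axis of plate2 and the x axis of case, either way round below 0.2 rad and angle between plate2's own z axis and vertical below 0.08 rad) or (horizontal distance between plate2 and bay3 below 0.01 m and z of plate2 in the frame of bay3 between -0.004 and 0.004 m and angle between the x axis of plate2 and the x axis of case, either way round below 0.2 rad and angle between plate2's own z axis and vertical below 0.08 rad) or (horizontal distance between plate2 and bay4 below 0.01 m and z of plate2 in the frame of bay4 between -0.004 and 0.004 m and angle between the x axis of plate2 and the x axis of case, either way round below 0.2 rad and angle between plate2's own z axis and vertical below 0.08 rad)) and ((horizontal distance between plate3 and bay1 below 0.01 m and z of plate3 in the frame of bay1 between -0.004 and 0.004 m and angle between the x axis of plate3 and the x axis of case, either way round below 0.2 rad and angle between plate3's own z axis and vertical below 0.08 rad) or (horizontal distance between plate3 and bay2 below 0.01 m and z of plate3 in the frame of bay2 between -0.004 and 0.004 m and angle between the x axis of plate3 and the x axis of case, either way round below 0.2 rad and angle between plate3's own z axis and vertical below 0.08 rad) or (horizontal distance between plate3 and bay3 below 0.01 m and z of plate3 in the frame of bay3 between -0.004 and 0.004 m and angle between the x axis of plate3 and the x axis of case, either way round below 0.2 rad and angle between plate3's own z axis and vertical below 0.08 rad) or (horizontal distance between plate3 and bay4 below 0.01 m and z of plate3 in the frame of bay4 between -0.004 and 0.004 m and angle between the x axis of plate3 and the x axis of case, either way round below 0.2 rad and angle between plate3's own z axis and vertical below 0.08 rad)) and ((horizontal distance between plate4 and bay1 below 0.01 m and z of plate4 in the frame of bay1 between -0.004 and 0.004 m and angle between the x axis of plate4 and the x axis of case, either way round below 0.2 rad and angle between plate4's own z axis and vertical below 0.08 rad) or (horizontal distance between plate4 and bay2 below 0.01 m and z of plate4 in the frame of bay2 between -0.004 and 0.004 m and angle between the x axis of plate4 and the x axis of case, either way round below 0.2 rad and angle between plate4's own z axis and vertical below 0.08 rad) or (horizontal distance between plate4 and bay3 below 0.01 m and z of plate4 in the frame of bay3 between -0.004 and 0.004 m and angle between the x axis of plate4 and the x axis of case, either way round below 0.2 rad and angle between plate4's own z axis and vertical below 0.08 rad) or (horizontal distance between plate4 and bay4 below 0.01 m and z of plate4 in the frame of bay4 between -0.004 and 0.004 m and angle between the x axis of plate4 and the x axis of case, either way round below 0.2 rad and angle between plate4's own z axis and vertical below 0.08 rad)) and horizontal distance between bar and bar_seat below 0.012 m and z of bar in the frame of bar_seat between -0.004 and 0.004 m and angle between the x axis of bar and the x axis of case, either way round below 0.15 rad and angle between bar's own z axis and vertical below 0.06 rad), for 0.2 s.
4. the window is slid shut over them (value of joint window below 0.006 m), for 0.2 s.
At the end, for the whole second after the job is handed in: Every plate present lies flat in a bay of its own (centre within 10 mm of the bay's, height within 4 mm, along the case within 0.2 rad), the bar rests in its saddles (within 12 mm, height within 4 mm, square within 0.15 rad), the window is shut within 6 mm, and plates and bar are at rest (all of step 3 and value of joint window below 0.006 m and linear speed of each of plate1, plate2, plate3, plate4, bar below 0.02 m/s); the robot touches nothing.
It fails at once if a bystander (tin, hammer, bottle, wooden block, tweezers or bowl) is pushed more than 50 mm or the bottle knocked over (distance of any of tin_a, tin_b, hammer, flux, pinblock, tweezers, pot from where it was at the start of the episode above 0.05 m or angle between flux's own z axis and vertical above 0.6 rad).
Of plate1, plate2, plate3, plate4 only 2 to 4 are there at a start; the rules pass over those that are not, and their reading is None.
At some moment in a run one of plate1, plate2, plate3, plate4 may be knocked a few centimetres aside while the robot is not near it.
Once in a run the grip may slacken for a moment while it holds something.
It also fails if it takes over 210 s, if anything falls off the work surface, if the arm or the gripper's body presses on something with over 40 N, if the wrist force passes 120 N, or if a joint passes its speed limit or range.

### The arm

A 6-joint arm with a two-finger parallel gripper is mounted at the origin on the work surface. World frame = base frame: x ahead of the robot, y to its left, z up, the work surface at z = 0. Lengths are in m, angles in rad, forces in N, time in s.
With the tool pointing down it reaches from about 0.375 to 0.9 m from the base axis. Payload 3.1 kg.
Tool frame: the origin (TCP) lies on the centre line of the jaws, within the pads' length; the fingertips stand 25 mm ahead of it and the grasp point (between the pads) lies 6 mm ahead of it (manip.tips_ahead is the distance from the TCP to the fingertips, in m); z points along the fingers, y is the direction in which the jaws open and shut (so a half turn about z gives the same grasp; the last joint's range is limited). The gripper opens to 85 mm and grips with 20 to 120 N. Pads are 22 mm wide; open, the fingers measure 114 mm over their backs; the gripper's body (76 mm by 85 mm) begins 54 mm behind the grasp point. The pads swing forward as they close: fully open they stand 13 mm farther back than shut.
Start: joints at [0.943, 0.527, 1.433, -0, 1.181, -0.178], TCP at [0.272, 0.563, 0.256] pointing down, gripper open.
Joint ranges: [-3.08, 3.08], [-0.75, 2.2], [0.22, 2.44], [-1.43, 4.57], [0, 2.65], [-2.85, 2.85]. Speed limits (rad/s): [2.79, 2.79, 3.14, 3.14, 3.14, 3.14].

### API

Orientations are given as a unit quaternion [x, y, z, w].
In Python, from station import manip gives the robot as it stands.
- The arm moves only by the tool play_rows, never from a script. Its argument "steps" is a list that holds one entry, the list of rows, each a list of 6 numbers: the shift along the tool's x, y, z in m, then the turn, a rotation vector about the tool's x, y, z in degrees. In form: [[[x, y, z, rx, ry, rz], ...]]. A call has 1 to 10 rows; each row shifts and turns the commanded pose from where the row before left it, along the tool's axes as they then stand; what a row does not reach is not made up. A row lasts 1/8 s, in which the tool goes at most 62.5 mm and 10.7 degrees, less where a joint would pass 70% of its speed; a pose out of reach is approached as far as the arm can. A call is refused whole if a number of a shift passes 0.0625 or a number of a turn 10.7, either way. A call with a gripper value outside its range is refused whole. "fingers" is the opening, from 0 (shut) to 1 (fully open), set as the call begins (left out, the last holds). The fingers move at their own pace and stop on an object; "squeeze" is the grip in N (left out, the last holds). Time passes only in rows, so rows that do not move let the fingers close. It gives the time, the measured TCP pose, the force and the opening at its end, in the units of the state.
- manip.sense(): the state, without advancing time (a new reading comes with each control period).
- manip.snapshot(name): name is "scene" or "side" or "wrist"; returns a dict with "img" (384x512x3 uint8, red, green, blue), "K" (3x3 intrinsics, pixels), "world_from_camera" (4x4, takes a point from camera to world coordinates). Camera axes: x right, y down, z forward; pixel columns grow to the right and rows downward; lengths in m; the calibration is good to about 2 mm. A picture is of the moment at which its call begins. There is no depth.
- manip.sign_off(): hands the job in, once; it reports no verdict.
Trained networks look in a picture, given as the dict that the camera call returned (one of the last four; its "shot" number tells which), for a name from the list of things; names that differ only in an ending like _2 or _b are one class to them, and where a whole thing is asked for, a point or a joint stands for the part that bears it (a point fixed in the world has none). Each returns a list of dicts, best first, with "score" (0 to 1); they miss things now and then, are a little off and sometimes report something else, mostly with a low value. They report only what shows in the picture. A call takes as long as a camera call. They do not tell look-alikes from the thing itself.
- manip.regions_of(label, picture): "pixels" (384x512 bool, what is visible of it) and "rect" ([left, top, right, bottom] in pixels, round what is visible of it).
- manip.pinpoint(label, picture): "point" ([column, row] in pixels: a listed point, or the origin of a listed thing).
The state is a dict: "t": time; "q": joint angles; "qd": joint speeds; "tau": joint torques, N m; "tcp_pos": TCP position; "tool_rot": TCP orientation; "force": force on the tool from outside, world axes, zero at the start; "ft_torque": the same for the moment, N m; "finger_gap": opening from 0.0 (shut) to 1.0 (fully open).
Only numpy, scipy, OpenCV 4.12 (cv2) and the standard library are available. Lean on these libraries where they do the work, as an engineer would, in place of code of your own. Each camera call takes 0.05 s, during which the arm holds its last target.

## Working session

There is one attempt and no reset: what is moved stays moved. The work goes in short steps, Python scripts to look and compute and a tool call to move; the robot and the scene stay as the last step left them, time stands still between calls to the robot, and variables do not carry over. Pictures are saved under pics/ and viewed, and the job is handed in when it is done.

Besides the shell and the picture viewer there is one more tool, called after "Call:" as a command line: name --argument value ..., lists and objects as JSON in quotes. play_rows: Moves the arm, as the interface text tells. Its arguments: {"type":"object","properties":{"steps":{"type":"array"},"fingers":{"type":"number"},"squeeze":{"type":"number"}},"required":["steps"]}

```bash
ls -la; mkdir -p pics; cat > h.py <<'E'
import numpy as np, cv2, json
from station import manip
from scipy.spatial.transform import Rotation as R
def snap(n,fn=None):
    s=manip.snapshot(n)
    if fn: cv2.imwrite('pics/'+fn, cv2.cvtColor(s['img'],cv2.COLOR_RGB2BGR))
    return s
def ray(s,uv,z):
    K=np.array(s['K']);T=np.array(s['world_from_camera'])
    d=T[:3,:3]@(np.linalg.inv(K)@np.array([uv[0],uv[1],1.]));o=T[:3,3]
    return o+d*(z-o[2])/d[2]
def proj(s,p):
    K=np.array(s['K']);T=np.array(s['world_from_camera'])
    c=T[:3,:3].T@(np.array(p)-T[:3,3]);u=K@c;return u[:2]/u[2]
def st():
    s=manip.sense();print('t',round(s['t'],2),'tcp',np.round(s['tcp_pos'],4),'rot',np.round(s['tool_rot'],4),'F',np.round(s['force'],1),'gap',round(s['finger_gap'],3));return s
E
python3 - <<'E'
from h import *
s=st();print(R.from_quat(s['tool_rot']).as_matrix().round(3), manip.tips_ahead)
for n in ['scene','side','wrist']:
    p=snap(n,n+'0.png');print(n,np.array(p['world_from_camera']).round(3).tolist(),np.array(p['K']).round(1).tolist())
    if n=='wrist':continue
    for l in ['case','window_grip','bar','mat','plate1','bar_seat','bay1','bay4']:
        for r in manip.pinpoint(l,p)[:6]: print(l,round(r['score'],2),np.round(r['point'],1))
E
```

```text
total 12
drwxr-xr-x  3 agent agent 4096 Dec  6 00:33 .
drwxr-xr-x 23 root  root  4096 Dec  6 00:33 ..
drwxr-xr-x  2 agent agent 4096 Dec  6 00:33 pics
t 0.0 tcp [0.2713 0.5623 0.2553] rot [ 2.230e-01  9.748e-01 -1.000e-03 -4.000e-04] F [-0.3 -0.7 -0.2] gap 1.001
[[-0.901  0.435 -0.001]
 [ 0.435  0.901 -0.002]
 [ 0.    -0.002 -1.   ]] 0.025
scene [[-0.05, 0.832, -0.553, 1.204], [0.999, 0.034, -0.04, 0.047], [-0.015, -0.554, -0.832, 1.053], [0.0, 0.0, 0.0, 1.0]] [[369.3, 0.0, 257.6], [0.0, 369.3, 191.0], [0.0, 0.0, 1.0]]
case 0.57 [258.2 197.2]
window_grip 0.65 [254.8 164.6]
mat 0.69 [196.8 190.3]
mat 0.56 [246.9 210.6]
mat 0.21 [346.4 173.4]
plate1 0.92 [259.1 255.6]
plate1 0.8 [330.4 211.8]
plate1 0.73 [160.7 177.4]
plate1 0.57 [175.9 147.4]
plate1 0.57 [163.8 202.5]
plate1 0.49 [346.4 173. ]
bay1 0.67 [267.  210.7]
bay1 0.67 [243.1 211.1]
bay4 0.67 [267.  210.7]
bay4 0.67 [243.1 211.1]
side [[0.997, -0.044, 0.059, 0.483], [-0.073, -0.702, 0.708, -0.765], [0.011, -0.711, -0.703, 0.847], [0.0, 0.0, 0.0, 1.0]] [[374.7, 0.0, 254.2], [0.0, 374.7, 197.8], [0.0, 0.0, 1.0]]
case 0.77 [248.2 220.7]
window_grip 0.69 [220.9 207.3]
bar 0.59 [257.4 369.5]
plate1 0.84 [270.9 316.1]
plate1 0.83 [315.6 212.6]
plate1 0.82 [170.2 324.5]
plate1 0.68 [223.  327.5]
plate1 0.6 [220.7 203.5]
plate1 0.57 [212.4 158.5]
wrist [[0.434, 0.867, 0.245, 0.208], [0.901, -0.418, -0.119, 0.593], [-0.001, 0.272, -0.962, 0.373], [0.0, 0.0, 0.0, 1.0]] [[326.5, 0.0, 253.7], [0.0, 326.5, 194.2], [0.0, 0.0, 1.0]]
```

View pics/scene0.png

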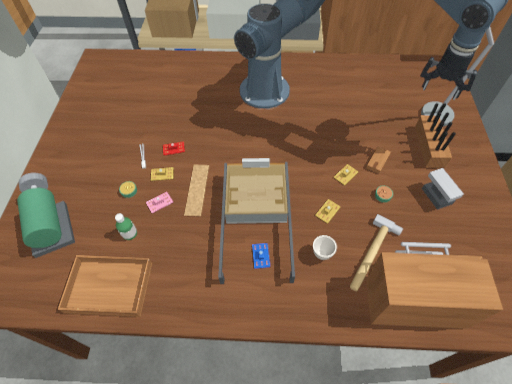

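View pics/side0.png

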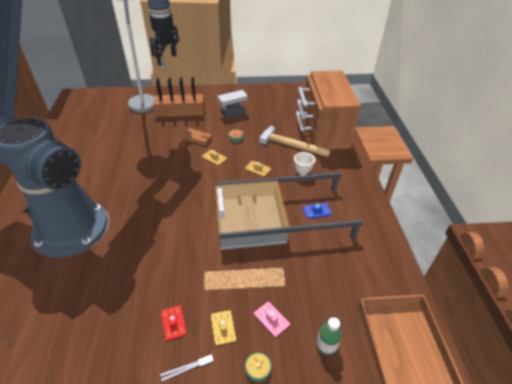

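View pics/wrist0.png

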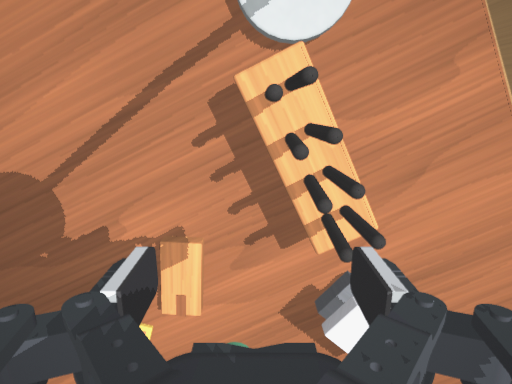

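The scene view shows brass-yellow plates at (162,174), (346,174) and (328,211). The red one (174,148), the pink one (160,202) and the blue one (262,255) are look-alikes. The case is at (256,192), its grip rib at (256,162), and the mat at (197,190).

```bash
python3 - <<'E'
from h import *
sc=snap('scene');si=snap('side')
for s,n in ((sc,'scene'),(si,'side')):
    for l,z in [('plate1',0.0),('case',0),('window_grip',.0845),('mat',0),('bay1',.006),('tin_a',0),('hammer',0),('flux',0),('pinblock',0),('tweezers',0),('pot',0)]:
        for r in manip.pinpoint(l,s)[:6]:
            if r['score']>.3: print(n,l,round(r['score'],2),np.round(r['point'],1),ray(s,r['point'],z)[:2].round(3))
a=sc['img'][140:300,140:370];b=cv2.resize(a,None,fx=3.4,fy=3.4,interpolation=cv2.INTER_CUBIC)
cv2.imwrite('pics/c1.png',b[:,:,::-1])
a=si['img'][140:350,150:380];b=cv2.resize(a,None,fx=2.8,fy=2.8,interpolation=cv2.INTER_CUBIC)
cv2.imwrite('pics/c2.png',b[:,:,::-1])
E
```

```text
scene plate1 0.84 [345.9 174.4] [0.422 0.303]
scene plate1 0.76 [331.9 210.4] [0.571 0.245]
scene plate1 0.76 [160.  203.9] [ 0.57  -0.329]
scene plate1 0.75 [262.  257.9] [0.749 0.022]
scene plate1 0.71 [170.5 152.1] [ 0.345 -0.335]
scene plate1 0.58 [165.1 176.8] [ 0.457 -0.333]
scene case 0.88 [257.3 201.3] [ 0.546 -0.003]
scene case 0.75 [161.4 175.2] [ 0.451 -0.348]
scene window_grip 0.91 [257.9 163.4] [ 0.451 -0.004]
scene mat 0.6 [197.  190.6] [ 0.511 -0.212]
scene bay1 0.96 [264.7 205.7] [0.566 0.023]
scene bay1 0.72 [144.8 155.6] [ 0.369 -0.424]
scene bay1 0.56 [246.4 211.5] [ 0.591 -0.036]
scene tin_a 0.56 [383.9 196. ] [0.507 0.423]
scene tin_a 0.33 [258.7 163. ] [ 0.383 -0.006]
scene hammer 0.57 [370.4 257.4] [0.733 0.352]
scene flux 0.78 [130.8 232.8] [ 0.681 -0.402]
scene flux 0.46 [267.2 209.5] [0.577 0.032]
scene pinblock 0.62 [375.5 162.1] [0.363 0.413]
scene tweezers 0.64 [162.3 176.9] [ 0.458 -0.343]
scene tweezers 0.56 [142.2 156.6] [ 0.37  -0.435]
scene pot 0.76 [320.8 255.6] [0.734 0.201]
side plate1 0.86 [316.5 211.4] [0.743 0.017]
side plate1 0.7 [214.3 157.2] [0.426 0.305]
side plate1 0.67 [223.3 329.1] [ 0.449 -0.348]
side plate1 0.63 [172.5 326.1] [ 0.328 -0.333]
side plate1 0.61 [271.2 316.4] [ 0.566 -0.324]
side plate1 0.5 [256.7 167.4] [0.574 0.239]
side window_grip 0.59 [219.  204.7] [ 0.445 -0.018]
side mat 0.96 [245.9 281.1] [ 0.51 -0.22]
side tin_a 0.79 [257.9 365.4] [ 0.524 -0.438]
side tin_a 0.66 [214.  158.3] [0.425 0.299]
side tin_a 0.56 [233.2 137.3] [0.498 0.423]
side hammer 0.69 [295.3 144.5] [0.729 0.364]
side flux 0.92 [328.9 347. ] [ 0.69  -0.408]
side pinblock 0.6 [199.6 136.8] [0.369 0.434]
side tweezers 0.58 [181.7 369.6] [ 0.357 -0.435]
side pot 0.76 [300.3 171.4] [0.723 0.209]
side pot 0.39 [260.4 169.1] [0.586 0.229]
```

View pics/c1.png

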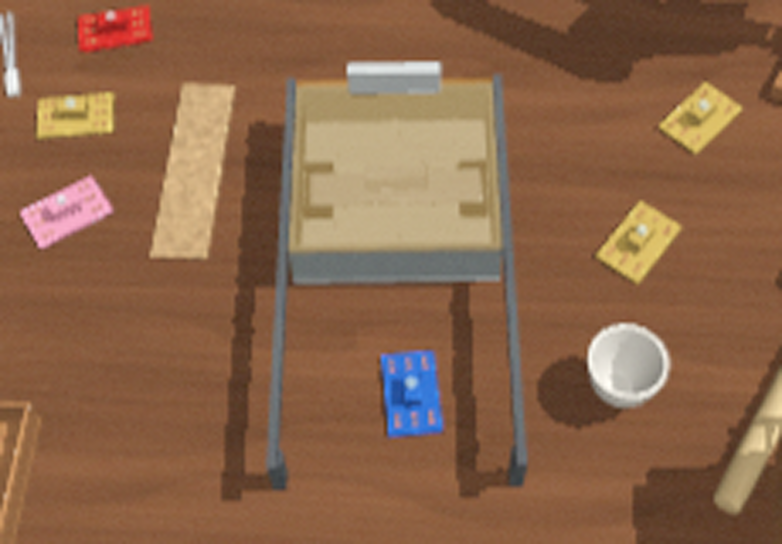

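View pics/c2.png

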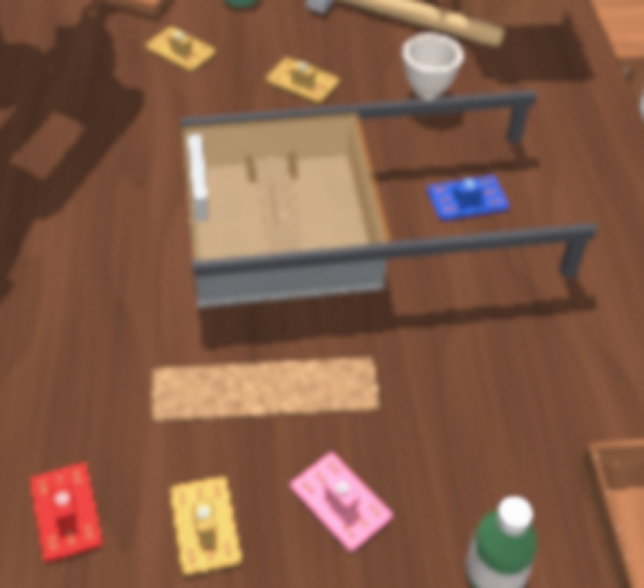

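```bash
cat >> h.py <<'E'
def fitpose(s_list, model, obs, x0):
    """model pts Nx3 local, obs list per camera of (idx,uv)"""
    from scipy.optimize import least_squares
    def f(v):
        c,sn=np.cos(v[2]),np.sin(v[2]);r=[]
        for s,ob in zip(s_list,obs):
            for i,uv in ob:
                m=model[i];p=[v[0]+c*m[0]-sn*m[1],v[1]+sn*m[0]+c*m[1],m[2]]
                r+=list(proj(s,p)-uv)
        return r
    o=least_squares(f,x0,loss='soft_l1');return o.x,np.array(f(o.x)).reshape(-1,2)
def maskpose(s,label,z,smin=.3,hsv=None):
    """min-area rect of each mask in world plane z"""
    out=[]
    for r in manip.regions_of(label,s):
        if r['score']<smin: continue
        ys,xs=np.nonzero(r['pixels'])
        if len(xs)<15: continue
        P=np.array([ray(s,(x,y),z)[:2] for x,y in zip(xs,ys)])*1000
        (c,wh,a)=cv2.minAreaRect(P.astype(np.float32))
        if wh[0]<wh[1]: wh=wh[::-1];a-=90
        col=s['img'][r['pixels']].mean(0)
        out.append((round(r['score'],2),np.round(c,1),np.round(wh,1),round((a+90)%180-90,1),col.round(),r['rect']))
    return out
E
python3 - <<'E'
from h import *
sc=snap('scene');si=snap('side')
o=lambda u,v:np.array([u/3.4+140,v/3.4+140]); q=lambda u,v:np.array([u/2.8+150,v/2.8+140])
M=np.array([[-.097,-.102,.071],[-.097,.102,.071],[.305,-.102,.071],[.305,.102,.071]])
obs=[[(0,o(291,79)),(1,o(498,75)),(2,o(277,460)),(3,o(518,457))],[(0,q(196,267)),(1,q(186,122)),(2,q(594,232)),(3,q(534,98))]]
for a,b in (([sc],obs[:1]),([si],obs[1:]),([sc,si],obs)):
    x,r=fitpose(a,M,b,[.54,0,0]);print(x.round(4),np.degrees(x[2]).round(2));print(r.round(1).tolist())
for s in (sc,si):
    for l in ('plate1','mat'):
        for m in maskpose(s,l,.003): print(l,*m)
E
```

```text
[ 0.528  -0.0061  0.0588] 3.37
[[0.2, -1.5], [-0.2, -1.3], [-1.3, 0.7], [1.3, 0.5]]
[ 0.5348 -0.0119  0.0492] 2.82
[[-1.4, -0.1], [-1.5, 0.3], [1.6, -0.3], [1.8, -0.6]]
[ 0.5318 -0.0085  0.0547] 3.14
[[-0.5, -0.7], [-0.8, -0.3], [-2.8, 1.8], [0.0, 2.0], [-2.4, -0.9], [-2.7, -0.3], [0.2, -1.6], [0.3, -1.6]]
plate1 0.95 [740.2  16.7] [78.6 48.7] 9.5 [ 73. 119. 200.] [251.6, 240.8, 269.6, 271.3]
plate1 0.76 [420.7 300.1] [80.6 46.7] -40.9 [204. 175.  98.] [334.2, 162.6, 356.6, 186.8]
plate1 0.73 [ 444.1 -349.9] [78.8 51.5] -81.7 [203. 174.  98.] [151.6, 168.5, 169.1, 181.0]
plate1 0.72 [ 561.5 -331.6] [79.7 49.4] -54.5 [230. 161. 183.] [149.7, 197.9, 175.3, 210.1]
plate1 0.69 [593.9  -6.7] [464.4 229.5] 3.3 [162. 149. 120.] [217.9, 159.9, 297.2, 282.5]
plate1 0.63 [ 324.9 -327.1] [78.7 52.2] -75.2 [202.  64.  54.] [160.5, 140.9, 186.4, 154.7]
mat 0.85 [ 502.2 -213.6] [208.4  56.3] 0.2 [207. 174. 128.] [185.6, 165.4, 206.6, 213.1]
mat 0.43 [ 515.  -452.2] [69.  54.8] 34.8 [174. 169. 104.] [117.0, 181.1, 136.6, 194.0]
plate1 0.8 [ 566.1 -329.6] [79.4 49.7] -53.8 [238. 161. 192.] [255.3, 302.1, 289.7, 337.7]
plate1 0.74 [ 330.6 -323.2] [81.3 49.2] -76.4 [224.  76.  70.] [160.1, 305.4, 185.5, 340.1]
plate1 0.69 [ 448.4 -343.1] [79.4 45.9] -82.2 [232. 197. 113.] [212.2, 310.3, 232.0, 344.8]
plate1 0.67 [743.5  20.2] [76.2 51.5] 8.4 [ 78. 103. 196.] [302.3, 202.9, 329.8, 215.7]
plate1 0.53 [576.1 231.1] [76.  49.8] -30.6 [201. 160.  92.] [245.5, 162.7, 268.1, 177.1]
plate1 0.5 [428.1 303.7] [84.2 52.6] -40.3 [199. 159.  92.] [204.6, 150.1, 230.2, 162.3]
plate1 0.45 [652.2  38.3] [434.2 291. ] 3.1 [149. 131. 110.] [216.1, 171.2, 364.8, 247.6]
mat 0.67 [ 506.8 -210.8] [207.9  58.4] -0.1 [216. 168. 123.] [207.4, 269.6, 283.8, 288.3]
```

Call:
play_rows --steps '[[[0,0,-0.005,0,0,10.2],[0,0,-0.005,0,0,10.2],[0,0,-0.005,0,0,10.2],[0,0,-0.005,0,0,10.2],[0,0,-0.005,0,0,10.2],[0,0,0,0,0,10.2]]]'

```text
t: 3.2
tcp_pos: [0.2719, 0.563, 0.2819]
tool_rot: [0.69, 0.724, 0.001, -0.0]
force: [-0.5, -0.5, 0.1]
finger_gap: 1.004
```

Call:
play_rows --steps '[[[-0.03,0.01,0,0,0,0],[-0.06,0.015,0,0,0,0],[-0.06,0.015,0,0,0,0],[-0.06,0.015,0,0,0,0],[-0.06,0.015,0,0,0,0],[-0.06,0.015,0,0,0,0],[-0.06,0.015,0,0,0,0],[-0.06,0.015,0,0,0,0],[-0.06,0.015,0,0,0,0],[-0.03,0.01,0,0,0,0]]]'

```text
t: 4.45
tcp_pos: [0.441, 0.0281, 0.2817]
tool_rot: [0.689, 0.724, 0.0, 0.001]
force: [0.0, 0.9, 0.3]
finger_gap: 1.003
```

```bash
python3 - <<'E'
from h import *
s=st()
p=snap('wrist','w1.png')
for l,z in (('window_grip',.0845),('case',0),('bar_seat',.015),('bay1',.006)):
    for r in manip.pinpoint(l,p)[:4]: print(l,round(r['score'],2),np.round(r['point'],1),ray(p,r['point'],z)[:2].round(4))
def P(x,y,z):
    c,s_=np.cos(.054),np.sin(.054);return proj(p,[.531+c*x-s_*y,-.0085+s_*x+c*y,z]).round()
print([P(x,y,.071) for x in (-.097,.305) for y in (-.102,.102)],P(-.085,0,.102))
E
```

```text
t 4.45 tcp [0.441  0.0281 0.2817] rot [6.894e-01 7.244e-01 3.000e-04 7.000e-04] F [0.  0.9 0.3] gap 1.003
window_grip 0.89 [254.1 211.6] [ 0.4422 -0.0104]
case 0.91 [325.9 188.7] [ 0.5329 -0.0044]
[array([247., 295.]), array([245., 111.]), array([599., 293.]), array([659., 109.])] [258. 220.]
```

View pics/w1.png

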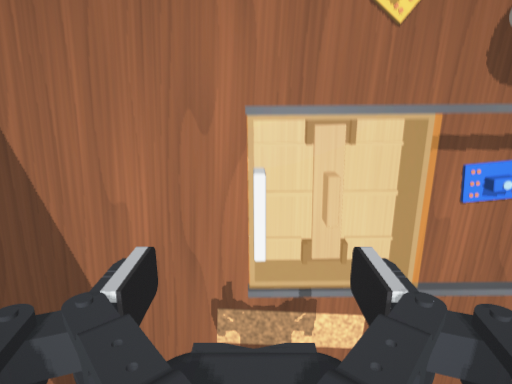

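```bash
python3 - <<'E'
from h import *
p=snap('wrist')
b=cv2.resize(p['img'][90:310,230:450],None,fx=3.2,fy=3.2,interpolation=cv2.INTER_CUBIC)[:600]
b=cv2.resize(p['img'][95:310,230:470],None,fx=2.7,fy=2.7,interpolation=cv2.INTER_CUBIC)
cv2.imwrite('pics/c3.png',b[:,:,::-1])
print(ray(p,(259.5,215.5),.102))
E
```

```text
[ 0.44534439 -0.00416588  0.102     ]
```

View pics/c3.png

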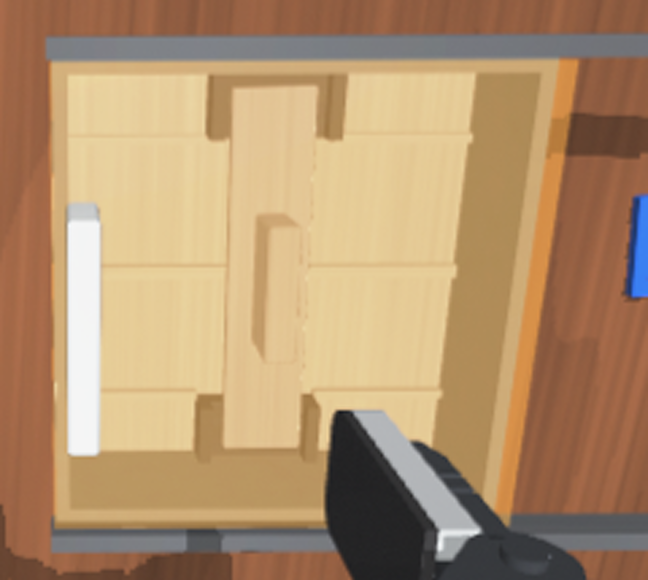

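Call:
play_rows --steps '[[[-0.01,0.001,0.01,0,0,0],[-0.015,0.002,0.03,0,0,0],[-0.014,0.002,0.04,0,0,0],[0,0,0.04,0,0,0],[0,0,0.035,0,0,0],[0,0,0.02,0,0,0],[0,0,0.004,0,0,0],[0,0,0,0,0,0]]]'

```text
t: 5.75
tcp_pos: [0.4471, -0.0075, 0.1023]
tool_rot: [0.688, 0.726, -0.0, -0.0]
force: [-0.4, -1.0, -0.6]
finger_gap: 1.003
```

```bash
python3 - <<'E'
from h import *
s=st()
p=snap('wrist','w2.png');snap('side','s2.png')
E
```

```text
t 5.75 tcp [ 0.4471 -0.0075  0.1023] rot [ 6.879e-01  7.258e-01 -1.000e-04 -1.000e-04] F [-0.4 -1.  -0.6] gap 1.003
```

View pics/w2.png

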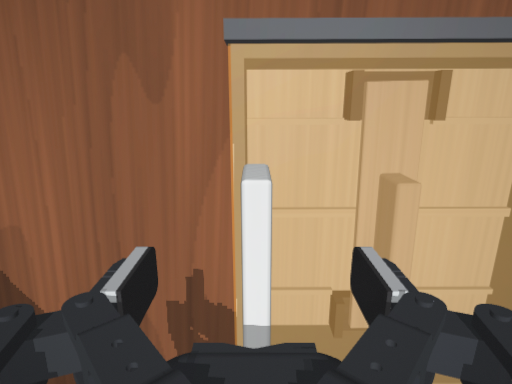

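The rib, at column 257, is centred between the jaws (columns 155 and 352), and the fingertips clear the pane. I'll grip the rib and slide the window open.

Call:
play_rows --steps '[[[0,0,0,0,0,0],[0,0,0,0,0,0],[0,0,0,0,0,0],[0,0,0,0,0,0],[0,0,0,0,0,0],[0,0,0,0,0,0]]]' --fingers 0 --squeeze 30

```text
t: 6.6
tcp_pos: [0.4473, -0.0077, 0.1025]
tool_rot: [0.688, 0.726, 0.0, 0.0]
force: [0.3, 1.1, 2.9]
finger_gap: 0.133
```

Call:
play_rows --steps '[[[0,0.01,0,0,0,0],[0,0.02,0,0,0,0],[0,0.03,0,0,0,0],[0,0.03,0,0,0,0],[0,0.03,0,0,0,0],[0,0.03,0,0,0,0],[0,0.03,0,0,0,0],[0,0.013,0,0,0,0],[0,0.005,0,0,0,0],[0,0,0,0,0,0]]]'

```text
t: 7.85
tcp_pos: [0.6453, 0.0036, 0.1026]
tool_rot: [0.688, 0.726, 0.001, 0.0]
force: [2.3, 4.2, 3.9]
finger_gap: 0.131
```

Call:
play_rows --steps '[[[0,0,0,0,0,0],[0,0,0,0,0,0],[0,0,0,0,0,0],[0,0,-0.02,0,0,0],[0,0,-0.05,0,0,0],[0,-0.03,-0.05,0,0,0],[0,-0.045,-0.04,0,0,0],[0,-0.03,0,0,0,0],[0,-0.01,0,0,0,0],[0,0,0,0,0,0]]]' --fingers 1

```text
t: 9.1
tcp_pos: [0.5301, -0.0034, 0.2628]
tool_rot: [0.688, 0.725, 0.0, 0.0]
force: [1.2, -0.2, 0.1]
finger_gap: 1.002
```

```bash
python3 - <<'E'
from h import *
s=st()
p=snap('wrist','w3.png');q=snap('scene','sc3.png')
for l,z in (('window_grip',.0845),('case',0),('bar',.015),('bay1',.006)):
    for r in manip.pinpoint(l,p)[:4]: print(l,round(r['score'],2),np.round(r['point'],1),ray(p,r['point'],z)[:2].round(4))
for m in maskpose(p,'bar',.021): print(m)
E
```

```text
t 9.1 tcp [ 0.5301 -0.0034  0.2628] rot [6.883e-01 7.254e-01 3.000e-04 4.000e-04] F [ 1.2 -0.2  0.1] gap 1.002
window_grip 0.77 [374.6 180.1] [0.6411 0.0015]
bar 0.93 [254.6 167.1] [ 0.5301 -0.0059]
bay1 0.88 [213.8 138.8] [0.4822 0.0225]
bay1 0.69 [296.6 139.5] [0.5761 0.0267]
bay1 0.65 [294.3 187.5] [ 0.5784 -0.0297]
bay1 0.57 [214.  190.1] [ 0.4836 -0.0379]
(0.95, array([529.7,  -5.6]), array([167.4,  37.4]), -86.1, array([211., 211., 215.]), [236.8, 88.3, 274.0, 236.2])
```

View pics/w3.png

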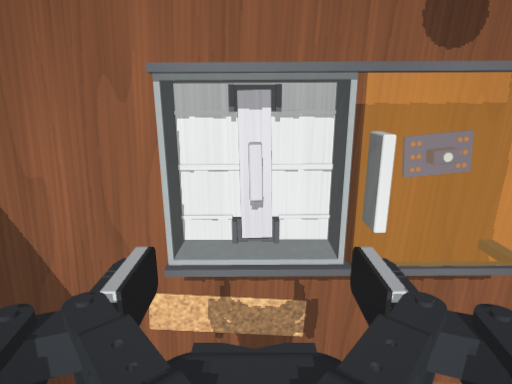

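View pics/sc3.png

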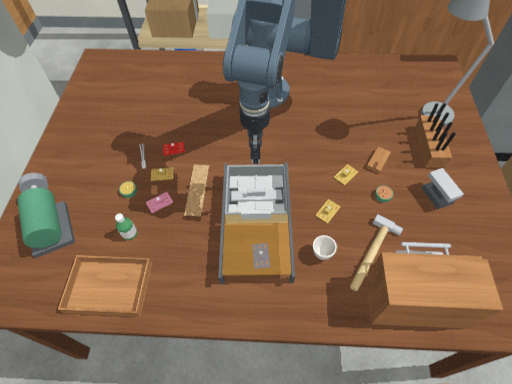

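```bash
python3 - <<'E'
from h import *
p=snap('wrist')
b=cv2.resize(p['img'][55:285,140:400],None,fx=3,fy=3,interpolation=cv2.INTER_CUBIC)[:600]
b=cv2.resize(p['img'][60:280,145:365],None,fx=2.7,fy=2.7,interpolation=cv2.INTER_CUBIC)
cv2.imwrite('pics/c4.png',b[:,:,::-1])
E
```

```text
(no output)
```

View pics/c4.png

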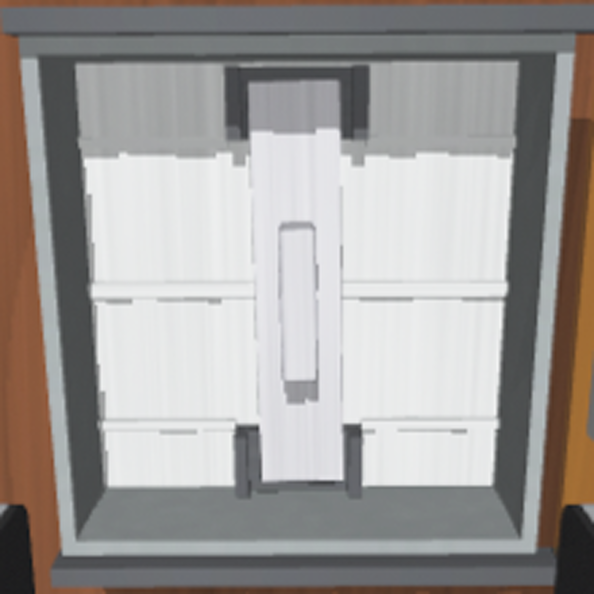

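```bash
python3 - <<'E'
from h import *
p=snap('wrist')
o=lambda u,v:np.array([u/2.7+145,v/2.7+60])
M=np.array([[-.089,.092,.006],[.089,.092,.006],[-.089,-.092,.006],[.089,-.092,.006],
 [-.095,-.098,.06],[.095,-.098,.06],[-.089,-.092,.06],[.089,-.092,.06],[-.089,.092,.06],[.089,.092,.06],[-.089,0,.01],[.089,0,.01]])
ob=[(0,o(75,62)),(1,o(518,62)),(2,o(106,487)),(3,o(494,487)),(4,o(62,553)),(5,o(536,553)),(6,o(77,541)),(7,o(520,541)),(8,o(38,53)),(9,o(557,52)),(10,o(91,290)),(11,o(507,288))]
x,r=fitpose([p],M,[ob],[.53,0,0]);print(x.round(4),np.degrees(x[2]).round(2));print(r.round(1).tolist())
# bar top rib z=.049 px centre; bar underside ends
for u,v,z in ((298,303,.049),):
    print(ray(p,o(u,v),z))
s=manip.sense();print(np.degrees(2*np.arctan2(s['tool_rot'][1],s['tool_rot'][0])))
for m in maskpose(p,'mat',.003): print(m)
E
```

```text
[ 0.5308 -0.0066  0.0572] 3.28
[[0.2, 0.1], [0.6, -0.5], [-0.7, -0.4], [-0.4, -0.7], [0.0, 0.7], [0.0, 0.3], [-0.4, 0.1], [0.8, -0.3], [-0.1, 0.3], [0.5, -0.0], [-0.9, 0.0], [0.2, 0.3]]
[ 0.53058742 -0.00415277  0.049     ]
93.03367601518427
(0.64, array([ 504.1, -211.3]), array([210.4,  57.7]), 0.3, array([179., 139.,  98.]), [147.9, 294.1, 308.3, 337.5])
```

Call:
play_rows --steps '[[[0,0,0.02,0,0,0],[0,0,0.04,0,0,0],[0,0,0.05,0,0,0],[0,0,0.05,0,0,0],[0,0,0.03,0,0,0],[0,0,0.015,0,0,0],[0,0,0.006,0,0,0],[0,0,0,0,0,0]]]'

```text
t: 10.6
tcp_pos: [0.5306, -0.0034, 0.0518]
tool_rot: [0.688, 0.726, 0.0, 0.001]
force: [0.1, 0.7, -0.1]
finger_gap: 1.004
```

Call:
play_rows --steps '[[[0,0,0,0,0,0],[0,0,0,0,0,0],[0,0,0,0,0,0],[0,0,0,0,0,0],[0,0,0,0,0,0],[0,0,0,0,0,0],[0,0,-0.01,0,0,0],[0,0,-0.02,0,0,0],[0,0,0,0,0,0]]]' --fingers 0 --squeeze 60

```text
t: 11.72
tcp_pos: [0.5305, -0.0034, 0.0822]
tool_rot: [0.688, 0.726, 0.001, 0.001]
force: [0.1, -0.3, -3.3]
finger_gap: 0.148
```

```bash
python3 - <<'E'
from h import *
s=st()
p=snap('wrist','w4.png')
E
```

```text
t 11.72 tcp [ 0.5305 -0.0034  0.0822] rot [6.882e-01 7.255e-01 5.000e-04 8.000e-04] F [ 0.1 -0.3 -3.3] gap 0.148
```

View pics/w4.png

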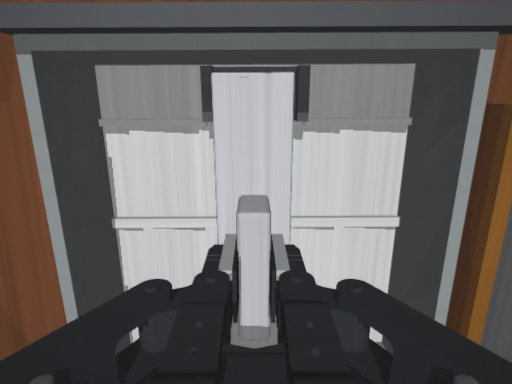

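Call:
play_rows --steps '[[[0,0,-0.03,0,0,0],[0,0,-0.06,0,0,5],[0,0,0,0,0,10],[0,0,0,0,0,10],[0,0,0,0,0,10],[0,0,0,0,0,10],[0,0,0,0,0,10],[0,0,0,0,0,10],[0,0,0,0,0,10],[0,0,0,0,0,10]]]'

```text
t: 13.02
tcp_pos: [0.529, -0.0031, 0.1701]
tool_rot: [0.998, 0.067, -0.001, -0.0]
force: [-0.2, -1.2, -2.1]
finger_gap: 0.146
```

Call:
play_rows --steps '[[[0,0,0,0,0,8],[-0.005,0.02,0,0,0,0],[-0.005,0.04,0,0,0,0],[-0.005,0.05,0,0,0,0],[-0.005,0.05,0,0,0,0],[-0.005,0.035,0,0,0,0],[0,0.014,0,0,0,0],[0,0,0,0,0,0]]]'

```text
t: 14.02
tcp_pos: [0.5047, -0.2125, 0.1706]
tool_rot: [1.0, -0.001, -0.001, -0.001]
force: [0.7, -0.0, -2.3]
finger_gap: 0.148
```

```bash
python3 - <<'E'
from h import *
s=st();print(np.degrees(2*np.arctan2(s['tool_rot'][1],s['tool_rot'][0])))
p=snap('wrist','w5.png');snap('side','s5.png')
E
```

```text
t 14.03 tcp [ 0.5047 -0.2125  0.1706] rot [ 1.e+00 -6.e-04 -5.e-04 -6.e-04] F [ 0.7 -0.  -2.3] gap 0.148
-0.06399644855042293
```

View pics/w5.png

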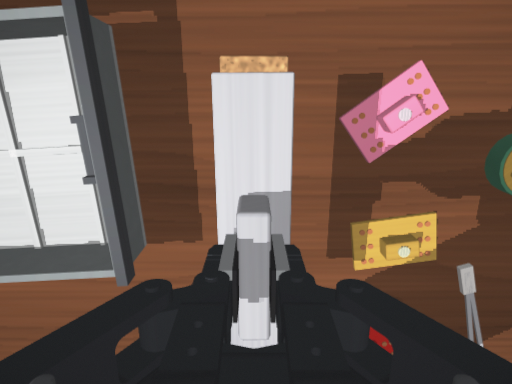

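View pics/s5.png

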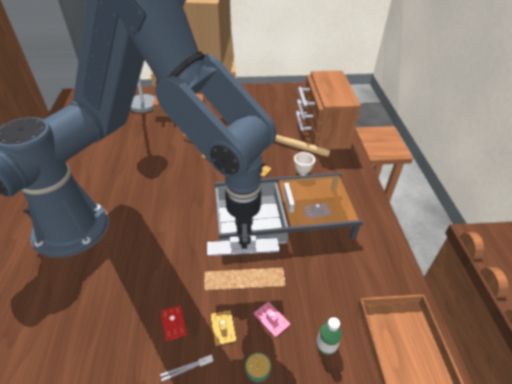

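Call:
play_rows --steps '[[[0,0,0.02,0,0,0],[0,0,0.04,0,0,0],[0,0,0.04,0,0,0],[0,0,0.02,0,0,0],[0,0,0.008,0,0,0],[0,0,0.002,0,0,0],[0,0,0,0,0,0]]]'

```text
t: 15.0
tcp_pos: [0.5057, -0.2123, 0.0421]
tool_rot: [1.0, 0.001, 0.001, 0.0]
force: [-0.1, 0.1, -1.7]
finger_gap: 0.146
```

Call:
play_rows --steps '[[[0,0,0,0,0,0],[0,0,0,0,0,0],[0,0,0,0,0,0],[0,0,0,0,0,0],[0,0,-0.02,0,0,0],[0,0,-0.05,0,0,0],[0,0,-0.05,0,0,0],[0,0,-0.05,0,0,0],[-0.05,0.04,-0.03,0,0,0],[-0.05,0.04,-0.02,0,0,0]]]' --fingers 0.6

```text
t: 16.25
tcp_pos: [0.4141, -0.2857, 0.2582]
tool_rot: [1.0, 0.002, 0.001, 0.001]
force: [-0.0, -0.9, -0.7]
finger_gap: 0.601
```

```bash
python3 - <<'E'
from h import *
s=st()
p=snap('wrist','w6.png')
for m in maskpose(p,'bar',.006)+maskpose(p,'plate1',.003): print(m)
for r in manip.pinpoint('plate1',p): print(r['score'],r['point'],ray(p,r['point'],0))
snap('scene','sc6.png')
E
```

```text
t 16.25 tcp [ 0.4141 -0.2857  0.2582] rot [1.     0.0016 0.001  0.0012] F [-0.  -0.9 -0.7] gap 0.601
(0.66, array([ 498.5, -212.3]), array([163.9,  36.7]), -0.5, array([215., 214., 215.]), [163.7, 0.7, 203.6, 161.4])
(0.87, array([ 326.5, -323.8]), array([77.8, 49.9]), -74.9, array([166.,  51.,  45.]), [247.9, 210.8, 315.7, 258.0])
(0.79, array([ 562.4, -330.1]), array([80.3, 50.1]), -53.5, array([237., 164., 194.]), [256.0, 0.4, 341.1, 65.8])
(0.76, array([ 444.8, -344.9]), array([79.3, 48.8]), -81.6, array([227., 190.,  97.]), [268.8, 109.0, 339.9, 163.5])
0.93 [294.7, 21.3] [ 0.56262742 -0.32853888  0.        ]
0.66 [305.2, 134.2] [ 0.44676941 -0.34488007  0.        ]
0.62 [284.4, 233.8] [ 0.32492925 -0.32482255  0.        ]
```

View pics/w6.png

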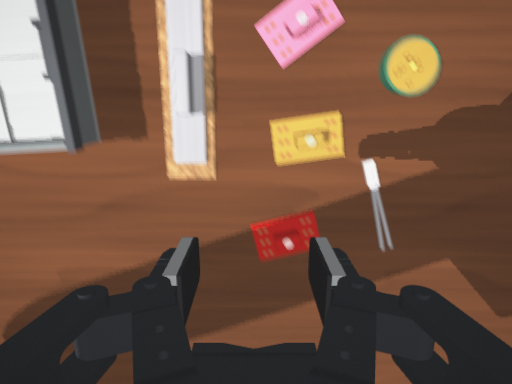

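View pics/sc6.png

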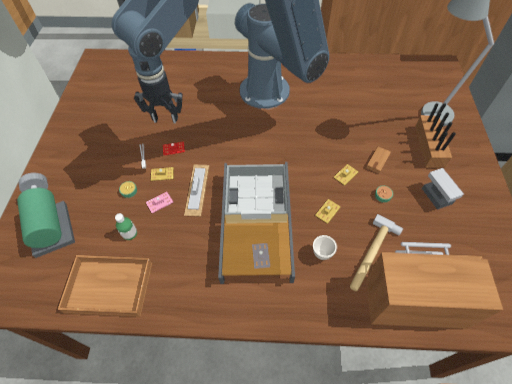

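Candidates for the first reach: yellow at (307,138), which I choose; pink at (300,25) and red at (285,237), both rejected. The tin at (411,65) is not a plate.

Call:
play_rows --steps '[[[0,0,0,0,0,-8.2],[0.006,0.02,0.02,0,0,0],[0.006,0.02,0.04,0,0,0],[0.006,0.015,0.03,0,0,0],[0.004,0.008,0.02,0,0,0],[0,0,0,0,0,0],[0,0,0,0,0,0]]]' --fingers 0.6

```text
t: 17.38
tcp_pos: [0.4457, -0.3431, 0.1464]
tool_rot: [0.997, 0.073, -0.0, -0.0]
force: [-0.4, -0.1, -0.4]
finger_gap: 0.604
```

```bash
cat >> h.py <<'E'
def ang(s): 
    x=R.from_quat(s['tool_rot']).as_matrix()[:,0]; return np.degrees(np.arctan2(x[1],x[0]))
def rel(s,x,y,a=None):
    """tool-frame shift to world xy, after turn to angle a (deg)"""
    m=R.from_quat(s['tool_rot']).as_matrix(); d=np.array([x,y])-np.array(s['tcp_pos'][:2])
    t=ang(s); aa=t if a is None else a; c,sn=np.cos(np.radians(aa)),np.sin(np.radians(aa))
    print('tool shift x %.4f y %.4f  turn rz %.1f'%(c*d[0]+sn*d[1], sn*d[0]-c*d[1], -((aa-t+180)%360-180)))
E
python3 - <<'E'
from h import *
s=st();print(ang(s))
p=snap('wrist','w7.png')
for m in maskpose(p,'plate1',.005): print(m); rel(s,*(m[1]/1000),m[3]+90)
for r in manip.pinpoint('plate1',p): print(r['score'],r['point'],ray(p,r['point'],0))
E
```

```text
t 17.38 tcp [ 0.4457 -0.3431  0.1464] rot [ 9.974e-01  7.250e-02 -2.000e-04 -4.000e-04] F [-0.4 -0.1 -0.4] gap 0.604
8.320307369154882
(0.97, array([ 445.8, -344.2]), array([78.6, 48.3]), -82.4, array([234., 205., 106.]), [209.1, 157.5, 303.7, 217.4])
tool shift x 0.0000 y 0.0011  turn rz 0.7
(0.82, array([ 329. , -328.3]), array([69.4, 50.7]), -75.8, array([173.,  49.,  44.]), [182.4, 282.0, 259.5, 334.8])
tool shift x -0.1095 y -0.0430  turn rz -5.9
(0.63, array([ 562.1, -330.6]), array([78.1, 48.4]), -54.0, array([239., 181., 208.]), [197.1, 0.1, 323.1, 85.0])
tool shift x 0.1016 y 0.0583  turn rz -27.7
0.93 [214.7, 303.4] [ 0.32920718 -0.32342915  0.        ]
0.6 [262.3, 30.1] [ 0.56345446 -0.33197499  0.        ]
0.58 [257.0, 187.1] [ 0.44517398 -0.34574487  0.        ]
```

View pics/w7.png

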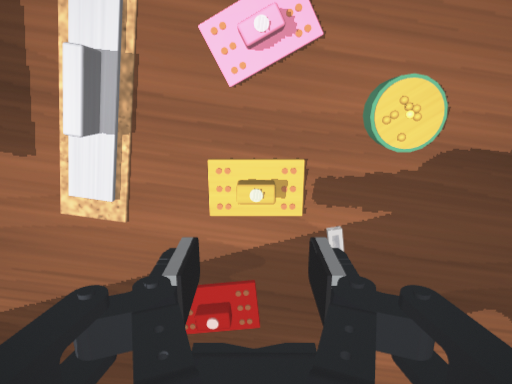

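The yellow plate is centred between the jaws at (256,188). I'll go down, grip and lift.

Call:
play_rows --steps '[[[0,0.001,0.03,0,0,0],[0,0,0.04,0,0,0],[0,0,0.025,0,0,0],[0,0,0.012,0,0,0],[0,0,0.004,0,0,0],[0,0,0,0,0,0]]]'

```text
t: 18.27
tcp_pos: [0.4457, -0.3456, 0.0362]
tool_rot: [0.997, 0.072, 0.0, 0.001]
force: [0.5, 0.4, -1.2]
finger_gap: 0.598
```

Call:
play_rows --steps '[[[0,0,0,0,0,0],[0,0,0,0,0,0],[0,0,0,0,0,0],[0,0,0,0,0,0],[0,0,0,0,0,0],[0,0,-0.01,0,0,0],[0,0,-0.04,0,0,0],[0,0,-0.06,0,0,0],[0,0,-0.04,0,0,0],[0,0,0,0,0,0]]]' --fingers 0 --squeeze 60

```text
t: 19.52
tcp_pos: [0.4468, -0.3467, 0.1894]
tool_rot: [0.997, 0.072, 0.003, 0.003]
force: [-0.7, 0.7, -1.9]
finger_gap: 0.333
```

```bash
python3 - <<'E'
from h import *
s=st();print(ang(s))
c,sn=np.cos(.0572),np.sin(.0572)
for i,(x,y) in enumerate(((-.046,.031),(-.046,-.031),(.046,.031),(.046,-.031))):
    b=(.5308+c*x-sn*y,-.0066+sn*x+c*y);print(i+1,np.round(b,4));rel(s,*b,93.28)
p=snap('wrist','w8.png')
E
```

```text
t 19.52 tcp [ 0.4468 -0.3467  0.1894] rot [0.9974 0.0718 0.0026 0.0034] F [-0.7  0.7 -1.9] gap 0.333
8.238000874176308
1 [0.4831 0.0217]
tool shift x 0.3658 y 0.0574  turn rz -85.0
2 [ 0.4866 -0.0402]
tool shift x 0.3038 y 0.0574  turn rz -85.0
3 [0.575 0.027]
tool shift x 0.3658 y 0.1494  turn rz -85.0
4 [ 0.5785 -0.0349]
tool shift x 0.3038 y 0.1494  turn rz -85.0
```

View pics/w8.png

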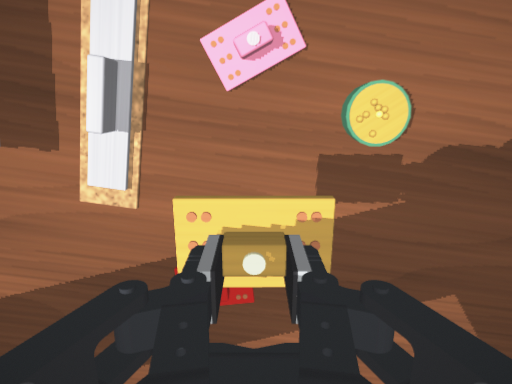

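Call:
play_rows --steps '[[[0,0,0,0,0,-10.6],[0,0,0,0,0,-10.6],[0,0,0,0,0,-10.6],[0,0,0,0,0,-10.6],[0,0,0,0,0,-10.6],[0,0,0,0,0,-10.6],[0,0,0,0,0,-10.6],[0,0,0,0,0,-10.6]]]'

```text
t: 20.58
tcp_pos: [0.4441, -0.3439, 0.1831]
tool_rot: [0.686, 0.728, 0.0, -0.003]
force: [0.4, 0.4, -2.0]
finger_gap: 0.33
```

Call:
play_rows --steps '[[[0.02,0.007,0,0,0,0],[0.04,0.01,0,0,0,0],[0.05,0.01,0,0,0,0],[0.055,0.01,0,0,0,0],[0.055,0.01,0,0,0,0],[0.045,0.006,0.01,0,0,0],[0.03,0.004,0.01,0,0,0],[0.009,0,0,0,0,0],[0,0,0,0,0,0]]]'

```text
t: 21.7
tcp_pos: [0.4855, -0.0378, 0.1651]
tool_rot: [0.688, 0.726, -0.0, -0.001]
force: [-0.9, 0.2, -1.3]
finger_gap: 0.329
```

```bash
python3 - <<'E'
from h import *
s=st();print(ang(s))
rel(s,.4866,-.0402,93.28)
p=snap('wrist','w9.png')
E
```

```text
t 21.7 tcp [ 0.4855 -0.0378  0.1651] rot [ 6.880e-01  7.257e-01 -4.000e-04 -5.000e-04] F [-0.9  0.2 -1.3] gap 0.329
93.0483214834443
tool shift x -0.0025 y 0.0009  turn rz -0.2
```

View pics/w9.png

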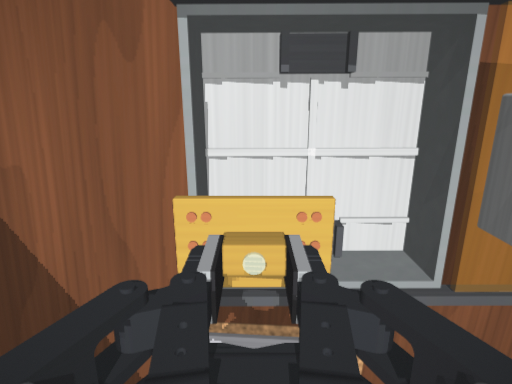

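```bash
python3 - <<'E'
from h import *
s=manip.sense();p=manip.snapshot('wrist')
m=R.from_quat(s['tool_rot']).as_matrix();t=np.array(s['tcp_pos'])
for uv in ((174,197),(335,197),(254,197)):
    print((m.T@(ray(p,uv,t[2]-.0302)-t)).round(4))
E
```

```text
[ 0.0262 -0.0387  0.0302]
[0.0263 0.0369 0.0302]
[ 0.0262 -0.0011  0.0302]
```

Call:
play_rows --steps '[[[-0.0035,0.0015,0.02,0,0,-0.2],[0,0,0.04,0,0,0],[0,0,0.03,0,0,0],[0,0,0.017,0,0,0],[0,0,0.008,0,0,0],[0,0,0.002,0,0,0],[0,0,0,0,0,0]]]'

```text
t: 22.68
tcp_pos: [0.4883, -0.0425, 0.049]
tool_rot: [0.687, 0.727, 0.0, 0.001]
force: [-0.2, -0.0, -1.0]
finger_gap: 0.332
```

```bash
python3 - <<'E'
from h import *
s=st();print(ang(s))
rel(s,.4866,-.0402,93.28)
p=snap('wrist','w10.png');snap('scene','sc10.png')
E
```

```text
t 22.68 tcp [ 0.4883 -0.0425  0.049 ] rot [6.871e-01 7.265e-01 3.000e-04 6.000e-04] F [-0.2 -0.  -1. ] gap 0.332
93.19100534093468
tool shift x 0.0024 y -0.0016  turn rz -0.1
```

View pics/w10.png

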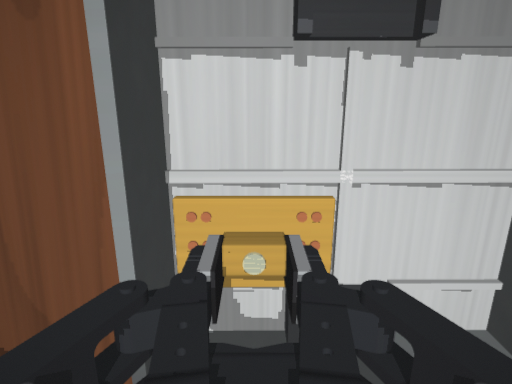

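Call:
play_rows --steps '[[[0.001,0,0.003,0,0,0],[0,0,0.002,0,0,0],[0,0,0.001,0,0,0],[0,0,0,0,0,0]]]'

```text
t: 23.28
tcp_pos: [0.4877, -0.0409, 0.0428]
tool_rot: [0.687, 0.727, 0.0, 0.0]
force: [0.3, 1.1, 2.9]
finger_gap: 0.332
```

Call:
play_rows --steps '[[[0,0,0,0,0,0],[0,0,0,0,0,0],[0,0,0,0,0,0],[0,0,-0.005,0,0,0],[0,0,-0.03,0,0,0],[0,0,-0.05,0,0,0],[0,0,-0.06,0,0,0],[0,0,-0.04,0,0,0],[0,0,-0.02,0,0,0],[0,0,0,0,0,0]]]' --fingers 0.6

```text
t: 24.52
tcp_pos: [0.4885, -0.0412, 0.2492]
tool_rot: [0.687, 0.727, 0.001, 0.002]
force: [0.0, -0.4, -0.6]
finger_gap: 0.602
```

```bash
python3 - <<'E'
from h import *
s=st();print(ang(s))
p=snap('wrist','w11.png')
for m in maskpose(p,'plate1',.010): print(m)
sc=snap('scene','sc11.png')
for m in maskpose(sc,'plate1',.005): print(m)
E
```

```text
t 24.52 tcp [ 0.4885 -0.0412  0.2492] rot [0.6869 0.7268 0.001  0.002 ] F [ 0.  -0.4 -0.6] gap 0.602
93.23403431388304
(0.71, array([486.2, -39.4]), array([78.7, 49.3]), 3.2, array([224., 187.,  98.]), [215.8, 140.4, 286.9, 187.5])
(0.56, array([ 325.2, -323.6]), array([55.2, 34.7]), 87.5, array([136.,  43.,  41.]), [106.9, 353.7, 131.2, 383.6])
(0.81, array([421.7, 298.9]), array([78.1, 48.5]), -40.9, array([206., 177., 100.]), [334.3, 165.0, 356.7, 186.3])
(0.72, array([481.7, -43.5]), array([80. , 45.4]), 3.3, array([207., 180., 104.]), [241.0, 178.0, 252.5, 194.6])
(0.72, array([ 563.9, -331.2]), array([78.5, 52.6]), -56.2, array([201., 136., 156.]), [148.8, 193.5, 176.5, 211.2])
(0.56, array([574., 229.]), array([80. , 48.8]), -34.6, array([206., 177.,  99.]), [317.6, 198.9, 338.8, 219.2])
(0.56, array([ 327. , -326.3]), array([77.7, 51.2]), -75.2, array([157.,  48.,  41.]), [161.3, 140.6, 185.1, 154.5])
```

View pics/w11.png

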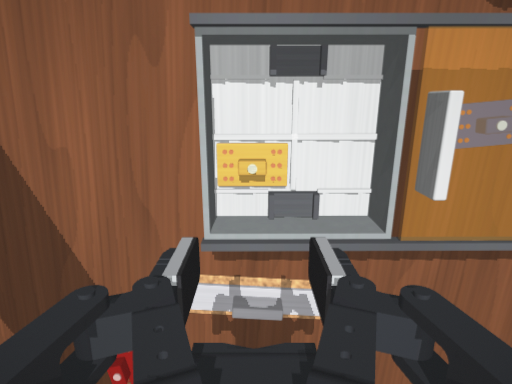

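View pics/sc11.png

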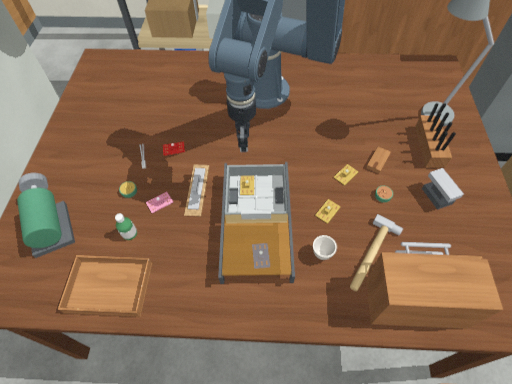

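Call:
play_rows --steps '[[[0,0,0,0,0,9],[0,0,0,0,0,9],[0,0,0,0,0,9],[0,0,0,0,0,8.8],[0.04,-0.01,0,0,0,0],[0.055,-0.015,0,0,0,0],[0.06,-0.015,0,0,0,0],[0.06,-0.015,0.02,0,0,0],[0.04,-0.012,0.03,0,0,0],[0.02,-0.006,0.03,0,0,0]]]'

```text
t: 25.98
tcp_pos: [0.5732, 0.2302, 0.1656]
tool_rot: [0.876, 0.482, -0.001, -0.0]
force: [-0.3, -0.2, 0.8]
finger_gap: 0.603
```

Call:
play_rows --steps '[[[0,0,0,0,0,0],[0,0,0,0,0,0]]]'

```text
t: 26.22
tcp_pos: [0.5733, 0.2272, 0.1677]
tool_rot: [0.877, 0.48, -0.001, -0.0]
force: [0.2, -0.4, 0.6]
finger_gap: 0.602
```

```bash
python3 - <<'E'
from h import *
s=st();print(ang(s))
p=snap('wrist','w12.png')
for m in maskpose(p,'plate1',.004): print(m);rel(s,*(m[1]/1000),m[3]+90)
for r in manip.pinpoint('plate1',p): print(r['score'],r['point'],ray(p,r['point'],0))
E
```

```text
t 26.23 tcp [0.5733 0.2272 0.1677] rot [ 8.771e-01  4.804e-01 -8.000e-04 -1.000e-04] F [ 0.2 -0.4  0.6] gap 0.602
57.41980810116521
(0.83, array([573.6, 230.8]), array([78.2, 48.8]), -35.5, array([239., 214., 113.]), [205.0, 149.9, 302.0, 204.5])
tool shift x 0.0032 y -0.0018  turn rz 2.9
(0.7, array([422.3, 301.5]), array([80.3, 49.9]), -41.5, array([229., 202., 105.]), [24.4, 168.0, 117.5, 233.2])
tool shift x -0.0443 y -0.1623  turn rz 8.9
(0.61, array([599. ,  25.8]), array([281.3, 149.8]), -11.1, array([143., 126., 111.]), [241.5, 220.8, 510.7, 384.0])
tool shift x -0.1926 y 0.0640  turn rz -21.5
0.96 [72.8, 200.6] [0.42291511 0.30082672 0.        ]
0.56 [249.7, 176.8] [ 5.71068275e-01  2.32745968e-01 -5.55111512e-17]
```

View pics/w12.png

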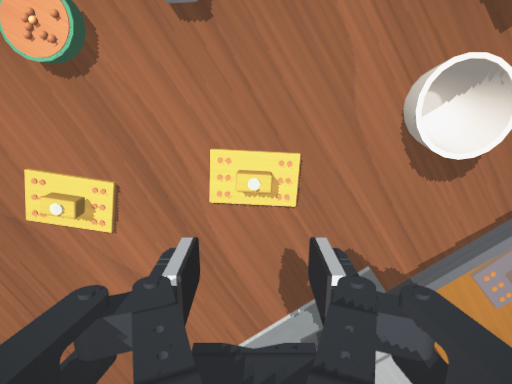

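The middle yellow plate at (255,178) lies under the jaws. Small correction, then I descend, grip and lift.

Call:
play_rows --steps '[[[0.003,-0.002,0.03,0,0,2.6],[0,0,0.045,0,0,0],[0,0,0.03,0,0,0],[0,0,0.018,0,0,0],[0,0,0.008,0,0,0],[0,0,0,0,0,0]]]'

```text
t: 27.12
tcp_pos: [0.5739, 0.2312, 0.0377]
tool_rot: [0.888, 0.46, 0.0, 0.0]
force: [0.7, 0.6, 0.4]
finger_gap: 0.601
```

Call:
play_rows --steps '[[[0,0,0,0,0,0],[0,0,0,0,0,0],[0,0,0,0,0,0],[0,0,0,0,0,0],[0,0,0,0,0,0],[0,0,-0.01,0,0,0],[0,0,-0.04,0,0,0],[0,0,-0.06,0,0,0],[0,0,-0.04,0,0,0],[0,0,0,0,0,0]]]' --fingers 0 --squeeze 60

```text
t: 28.38
tcp_pos: [0.5756, 0.232, 0.1916]
tool_rot: [0.888, 0.461, 0.004, 0.001]
force: [1.1, -1.1, -1.4]
finger_gap: 0.329
```

```bash
cat >> h.py <<'E'
def bays(s):
    c,sn=np.cos(.0572),np.sin(.0572)
    for i,(x,y) in enumerate(((-.046,.031),(-.046,-.031),(.046,.031),(.046,-.031),(0,0))):
        b=(.5308+c*x-sn*y,-.0066+sn*x+c*y);print(i+1,np.round(b,4));rel(s,*b,93.28)
E
python3 - <<'E'
from h import *
s=st();print(ang(s))
bays(s)
p=snap('wrist','w13.png')
E
```

```text
t 28.38 tcp [0.5756 0.232  0.1916] rot [0.8876 0.4605 0.0042 0.0012] F [ 1.1 -1.1 -1.4] gap 0.329
54.84139174289712
1 [0.4831 0.0217]
tool shift x -0.2046 y -0.1044  turn rz -38.4
2 [ 0.4866 -0.0402]
tool shift x -0.2666 y -0.1044  turn rz -38.4
3 [0.575 0.027]
tool shift x -0.2046 y -0.0124  turn rz -38.4
4 [ 0.5785 -0.0349]
tool shift x -0.2666 y -0.0124  turn rz -38.4
5 [ 0.5308 -0.0066]
tool shift x -0.2356 y -0.0584  turn rz -38.4
```

View pics/w13.png

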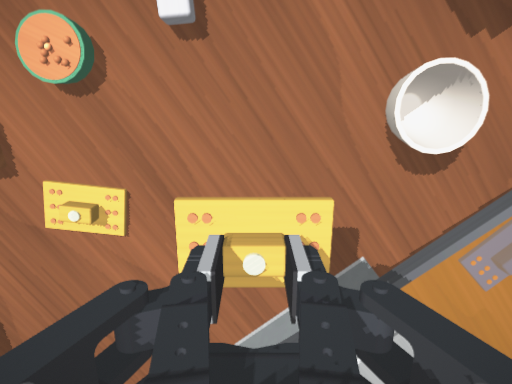

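Call:
play_rows --steps '[[[0,0,0,0,0,-9.6],[0,0,0,0,0,-9.6],[0,0,0,0,0,-9.6],[0,0,0,0,0,-9.6]]]'

```text
t: 28.92
tcp_pos: [0.5718, 0.231, 0.1848]
tool_rot: [0.685, 0.729, -0.002, -0.001]
force: [-0.7, -0.3, -1.3]
finger_gap: 0.329
```

Call:
play_rows --steps '[[[-0.02,-0.002,0,0,0,0],[-0.04,-0.002,0,0,0,0],[-0.05,-0.002,0,0,0,0],[-0.045,-0.002,0,0,0,0],[-0.03,-0.002,0.01,0,0,0],[-0.015,-0.002,0.02,0,0,0],[-0.005,0,0.03,0,0,0],[0,0,0.02,0,0,0],[0,0,0,0,0,0]]]'

```text
t: 30.05
tcp_pos: [0.5706, 0.0251, 0.1049]
tool_rot: [0.688, 0.726, -0.002, -0.003]
force: [-1.0, -0.0, -0.4]
finger_gap: 0.329
```

```bash
python3 - <<'E'
from h import *
s=st();print(ang(s))
rel(s,.575,.027,93.28)
p=snap('wrist','w14.png')
E
```

```text
t 30.05 tcp [0.5706 0.0251 0.1049] rot [ 0.6881  0.7256 -0.002  -0.0026] F [-1.  -0.  -0.4] gap 0.329
93.03568947372298
tool shift x 0.0017 y 0.0045  turn rz -0.2
```

View pics/w14.png

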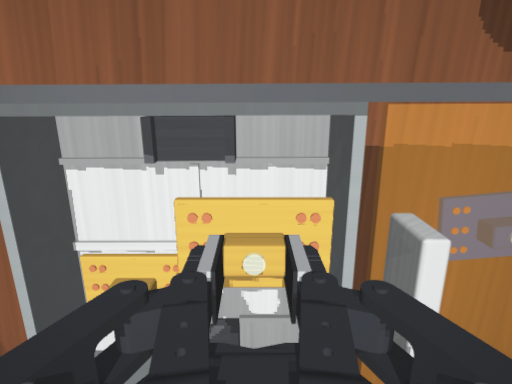

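Call:
play_rows --steps '[[[0.001,0.0045,0.01,0,0,-0.2],[0,0,0.025,0,0,0],[0,0,0.015,0,0,0],[0,0,0.005,0,0,0],[0,0,0,0,0,0]]]'

```text
t: 30.72
tcp_pos: [0.5776, 0.0273, 0.0522]
tool_rot: [0.686, 0.728, 0.0, 0.0]
force: [0.3, -0.7, 0.0]
finger_gap: 0.329
```

```bash
python3 - <<'E'
from h import *
s=st();print(ang(s))
rel(s,.575,.027,93.28)
p=snap('wrist','w15.png')
E
```

```text
t 30.73 tcp [0.5776 0.0273 0.0522] rot [0.6856 0.728  0.     0.    ] F [ 0.3 -0.7  0. ] gap 0.329
93.43598289515585
tool shift x -0.0002 y -0.0026  turn rz 0.2
```

View pics/w15.png

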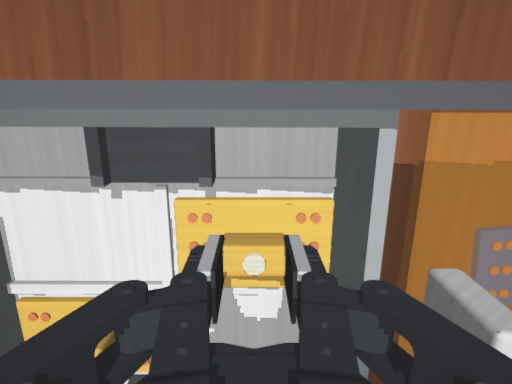

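Call:
play_rows --steps '[[[0,0,0.004,0,0,0],[0,0,0.003,0,0,0],[0,0,0.002,0,0,0],[0,0,0,0,0,0]]]'

```text
t: 31.28
tcp_pos: [0.5775, 0.0272, 0.0448]
tool_rot: [0.686, 0.728, 0.0, 0.0]
force: [-2.3, -0.5, 9.2]
finger_gap: 0.33
```

Call:
play_rows --steps '[[[0,0,0,0,0,0],[0,0,0,0,0,0],[0,0,0,0,0,0],[0,0,-0.005,0,0,0],[0,0,-0.03,0,0,0],[0,0,-0.05,0,0,0],[0,0,-0.06,0,0,0],[0,0,-0.04,0,0,0],[0,0,-0.02,0,0,0],[0,0,0,0,0,0]]]' --fingers 0.6

```text
t: 32.52
tcp_pos: [0.5789, 0.0272, 0.2504]
tool_rot: [0.686, 0.728, 0.002, 0.002]
force: [0.8, 0.3, -0.6]
finger_gap: 0.603
```

```bash
python3 - <<'E'
from h import *
s=st();print(ang(s))
p=snap('wrist','w16.png')
for m in maskpose(p,'plate1',.010): print(m)
sc=snap('scene','sc16.png')
for m in maskpose(sc,'plate1',.005): print(m)
E
```

```text
t 32.52 tcp [0.5789 0.0272 0.2504] rot [0.6856 0.728  0.0017 0.0023] F [ 0.8  0.3 -0.6] gap 0.603
93.43311462959228
(0.85, array([486.1, -39. ]), array([78.8, 49.3]), 3.4, array([223., 186.,  97.]), [135.8, 198.2, 204.4, 240.5])
(0.85, array([575.5,  26.5]), array([77.6, 47.4]), 3.4, array([226., 190.,  98.]), [215.0, 145.6, 285.7, 187.3])
(0.74, array([ 563.1, -333. ]), array([76.8, 48. ]), -55.1, array([193., 128., 148.]), [149.8, 195.6, 173.4, 210.1])
(0.59, array([558.3,  23.7]), array([47. , 46.9]), -87.7, array([204., 179., 108.]), [258.1, 198.3, 271.3, 210.4])
(0.49, array([481.8, -43.2]), array([79.9, 51.9]), 3.2, array([208., 182., 109.]), [238.9, 178.1, 250.9, 195.6])
(0.49, array([422.6, 299.3]), array([81.5, 46.6]), -40.9, array([205., 176.,  99.]), [333.7, 164.7, 356.2, 186.0])
```

View pics/w16.png

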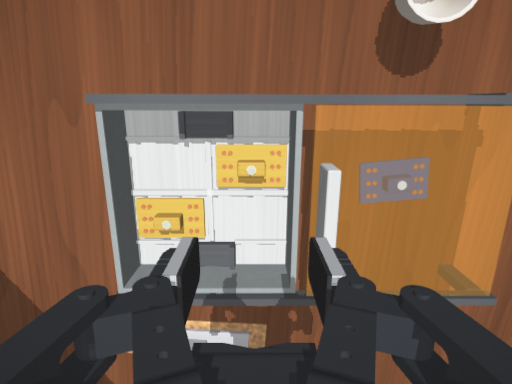

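View pics/sc16.png

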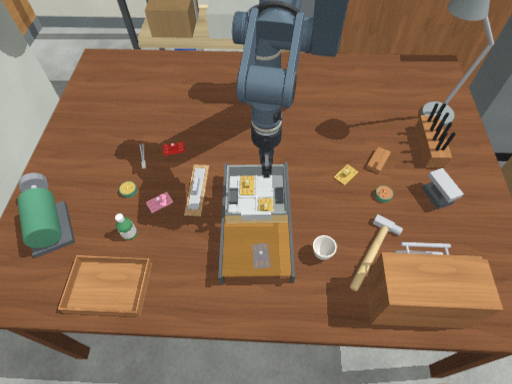

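Call:
play_rows --steps '[[[0,0,0,0,0,8.9],[0,0,0,0,0,8.9],[0,0,0,0,0,8.9],[0,0,0,0,0,8.9],[0,-0.01,0,0,0,8.9],[0.015,-0.04,0,0,0,0],[0.02,-0.055,0,0,0,0],[0.02,-0.055,0,0,0,0],[0.02,-0.055,0.02,0,0,0],[0.016,-0.045,0.03,0,0,0]]]'

```text
t: 33.98
tcp_pos: [0.4392, 0.2672, 0.1973]
tool_rot: [0.91, 0.414, 0.0, -0.0]
force: [0.7, -0.2, 0.3]
finger_gap: 0.597
```

Call:
play_rows --steps '[[[0.01,-0.03,0.02,0,0,0],[0.003,-0.008,0.01,0,0,0],[0,0,0,0,0,0],[0,0,0,0,0,0]]]'

```text
t: 34.48
tcp_pos: [0.4214, 0.2996, 0.1686]
tool_rot: [0.91, 0.414, 0.001, 0.0]
force: [-0.1, -0.2, 0.5]
finger_gap: 0.601
```

```bash
python3 - <<'E'
from h import *
s=st();print(ang(s))
p=snap('wrist','w17.png')
for m in maskpose(p,'plate1',.004): print(m);rel(s,*(m[1]/1000),m[3]+90)
for r in manip.pinpoint('plate1',p): print(r['score'],r['point'],ray(p,r['point'],0))
E
```

```text
t 34.48 tcp [0.4214 0.2996 0.1686] rot [9.105e-01 4.136e-01 6.000e-04 2.000e-04] F [-0.1 -0.2  0.5] gap 0.601
48.8586068246212
(0.97, array([422.4, 301.9]), array([78.2, 48.9]), -42.1, array([244., 231., 129.]), [210.6, 150.4, 303.6, 206.3])
tool shift x 0.0024 y -0.0008  turn rz 1.0
0.79 [254.9, 180.0] [0.4219357  0.29988063 0.        ]
```

View pics/w17.png

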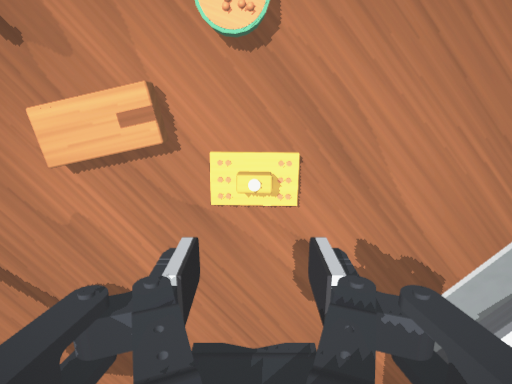

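The last yellow plate, at (255,179), is centred. The wooden block at (100,125) is well clear of the fingers.

Call:
play_rows --steps '[[[0.002,-0.001,0.03,0,0,0.8],[0,0,0.045,0,0,0],[0,0,0.03,0,0,0],[0,0,0.018,0,0,0],[0,0,0.009,0,0,0],[0,0,0,0,0,0]]]'

```text
t: 35.38
tcp_pos: [0.4211, 0.3021, 0.0362]
tool_rot: [0.913, 0.407, -0.0, 0.0]
force: [-0.3, -0.3, 0.6]
finger_gap: 0.6
```

Call:
play_rows --steps '[[[0,0,0,0,0,0],[0,0,0,0,0,0],[0,0,0,0,0,0],[0,0,0,0,0,0],[0,0,0,0,0,0],[0,0,-0.01,0,0,0],[0,0,-0.04,0,0,0],[0,0,-0.06,0,0,0],[0,0,-0.04,0,0,0],[0,0,0,0,0,0]]]' --fingers 0 --squeeze 60

```text
t: 36.62
tcp_pos: [0.4224, 0.3033, 0.1898]
tool_rot: [0.913, 0.408, 0.004, -0.0]
force: [-0.0, 0.2, -1.2]
finger_gap: 0.328
```

```bash
python3 - <<'E'
from h import *
s=st();print(ang(s))
bays(s)
p=snap('wrist','w18.png')
E
```

```text
t 36.62 tcp [0.4224 0.3033 0.1898] rot [ 0.913   0.4079  0.004  -0.    ] F [-0.   0.2 -1.2] gap 0.328
48.14533394030654
1 [0.4831 0.0217]
tool shift x -0.2846 y 0.0445  turn rz -45.1
2 [ 0.4866 -0.0402]
tool shift x -0.3466 y 0.0445  turn rz -45.1
3 [0.575 0.027]
tool shift x -0.2846 y 0.1365  turn rz -45.1
4 [ 0.5785 -0.0349]
tool shift x -0.3466 y 0.1365  turn rz -45.1
5 [ 0.5308 -0.0066]
tool shift x -0.3156 y 0.0905  turn rz -45.1
```

View pics/w18.png

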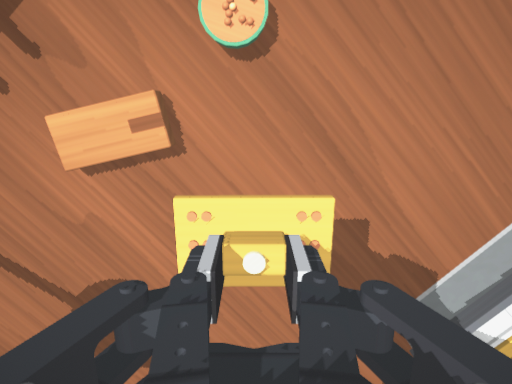

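Call:
play_rows --steps '[[[0,0,0,0,0,-9],[0,0,0,0,0,-9],[0,0,0,0,0,-9],[0,0,0,0,0,-9],[0,0,0,0,0,-9],[0,0,0,0,0,0]]]'

```text
t: 37.42
tcp_pos: [0.4194, 0.3018, 0.1844]
tool_rot: [0.688, 0.726, -0.002, -0.001]
force: [0.4, -1.5, -1.4]
finger_gap: 0.333
```

Call:
play_rows --steps '[[[-0.02,0.006,0,0,0,0],[-0.04,0.007,0,0,0,0],[-0.055,0.007,0,0,0,0],[-0.055,0.007,0,0,0,0],[-0.05,0.007,0,0,0,0],[-0.04,0.007,0.01,0,0,0],[-0.02,0.004,0.02,0,0,0],[-0.005,0,0.03,0,0,0],[0,0,0.02,0,0,0],[0,0,0,0,0,0]]]'

```text
t: 38.67
tcp_pos: [0.4795, 0.0204, 0.1043]
tool_rot: [0.688, 0.725, -0.002, -0.002]
force: [-0.9, -0.3, -1.9]
finger_gap: 0.329
```

```bash
python3 - <<'E'
from h import *
s=st();print(ang(s))
rel(s,.4831,.0217,93.28)
p=snap('wrist','w19.png')
E
```

```text
t 38.67 tcp [0.4795 0.0204 0.1043] rot [ 0.6885  0.7253 -0.0015 -0.0024] F [-0.9 -0.3 -1.9] gap 0.329
92.98102377838488
tool shift x 0.0011 y 0.0036  turn rz -0.3
```

View pics/w19.png

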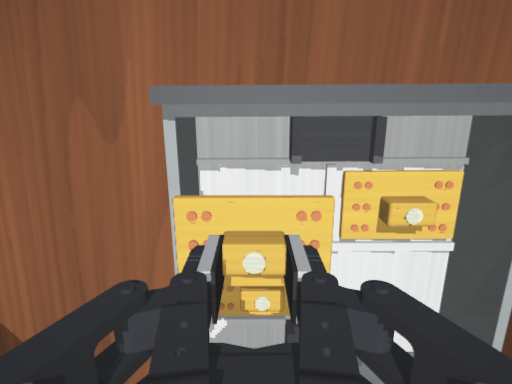

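Call:
play_rows --steps '[[[0.001,0.002,0.01,0,0,-0.2],[0,0,0.025,0,0,0],[0,0,0.015,0,0,0],[0,0,0.005,0,0,0],[0,0,0,0,0,0]]]'

```text
t: 39.35
tcp_pos: [0.4832, 0.0214, 0.0512]
tool_rot: [0.686, 0.727, -0.0, -0.0]
force: [-0.3, 0.1, -2.1]
finger_gap: 0.332
```

```bash
python3 - <<'E'
from h import *
s=st();print(ang(s))
rel(s,.4831,.0217,93.28)
p=snap('wrist','w20.png')
E
```

```text
t 39.35 tcp [0.4832 0.0214 0.0512] rot [ 6.863e-01  7.274e-01 -0.000e+00 -1.000e-04] F [-0.3  0.1 -2.1] gap 0.332
93.33105597913128
tool shift x 0.0003 y -0.0001  turn rz 0.1
```

View pics/w20.png

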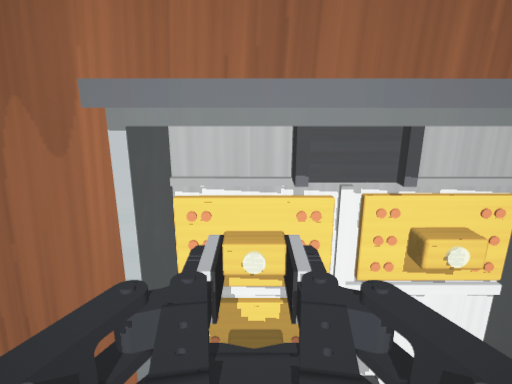

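Call:
play_rows --steps '[[[0,0.001,0.004,0,0,0],[0,0,0.003,0,0,0],[0,0,0.001,0,0,0],[0,0,0,0,0,0]]]'

```text
t: 39.9
tcp_pos: [0.4842, 0.0214, 0.0435]
tool_rot: [0.686, 0.727, 0.0, 0.0]
force: [-0.3, -0.5, 2.0]
finger_gap: 0.329
```

Call:
play_rows --steps '[[[0,0,0,0,0,0],[0,0,0,0,0,0],[0,0,0,0,0,0],[0,0,-0.005,0,0,0],[0,0,-0.03,0,0,0],[0,0,-0.05,0,0,0],[0,0,-0.06,0,0,0],[0,0,-0.04,0,0,0],[0,0,-0.02,0,0,0],[0,0,0,0,0,0]]]' --fingers 0.6

```text
t: 41.15
tcp_pos: [0.4849, 0.0214, 0.25]
tool_rot: [0.686, 0.727, 0.001, 0.002]
force: [0.1, -0.6, -0.7]
finger_gap: 0.603
```

```bash
python3 - <<'E'
from h import *
s=st();print(ang(s))
p=snap('wrist','w21.png')
for m in maskpose(p,'plate1',.010): print(m)
sc=snap('scene','sc21.png')
for m in maskpose(sc,'plate1',.005): print(m)
E
```

```text
t 41.15 tcp [0.4849 0.0214 0.25  ] rot [0.6862 0.7274 0.0012 0.0019] F [ 0.1 -0.6 -0.7] gap 0.603
93.336569349012
(0.97, array([485.8, -39.1]), array([78. , 49.3]), 3.3, array([237., 209., 110.]), [218.5, 195.6, 284.6, 238.8])
(0.95, array([575.5,  26.9]), array([78.6, 48.5]), 3.3, array([234., 205., 108.]), [296.3, 146.7, 376.1, 186.7])
(0.76, array([486.4,  17.7]), array([80. , 49.8]), 3.3, array([237., 209., 112.]), [222.0, 146.6, 292.8, 192.2])
(0.58, array([ 317.3, -282.5]), array([40.2, 11.8]), 3.2, array([165.,  40.,  36.]), [102.9, 377.4, 130.3, 384.0])
(0.78, array([ 328. , -327.9]), array([79.1, 55.1]), -76.1, array([158.,  48.,  41.]), [161.9, 141.0, 186.3, 157.3])
(0.76, array([479.5, -41.9]), array([76.1, 42. ]), 3.3, array([207., 179., 103.]), [241.9, 176.1, 254.3, 194.4])
(0.63, array([483.3,  17.1]), array([79.8, 47.7]), 2.9, array([210., 184., 110.]), [259.7, 173.8, 272.2, 199.3])
(0.55, array([ 562.6, -332.3]), array([78.6, 55. ]), -54.4, array([209., 144., 163.]), [149.2, 192.4, 172.5, 211.9])
(0.52, array([558.3,  23.8]), array([47. , 46.9]), -87.7, array([207., 181., 108.]), [261.3, 200.3, 274.0, 211.8])
```

View pics/w21.png

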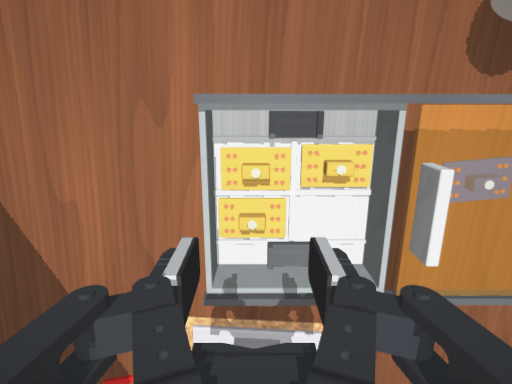

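View pics/sc21.png

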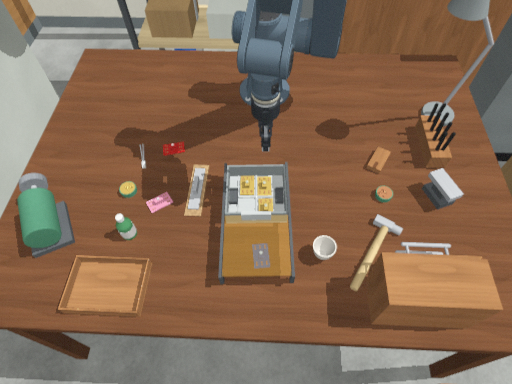

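```bash
python3 - <<'E'
from h import *
p=snap('wrist')
b=cv2.resize(p['img'][120:260,205:385],None,fx=4,fy=4,interpolation=cv2.INTER_CUBIC)
cv2.imwrite('pics/c5.png',b[:,:,::-1])
E
```

```text
(no output)
```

View pics/c5.png

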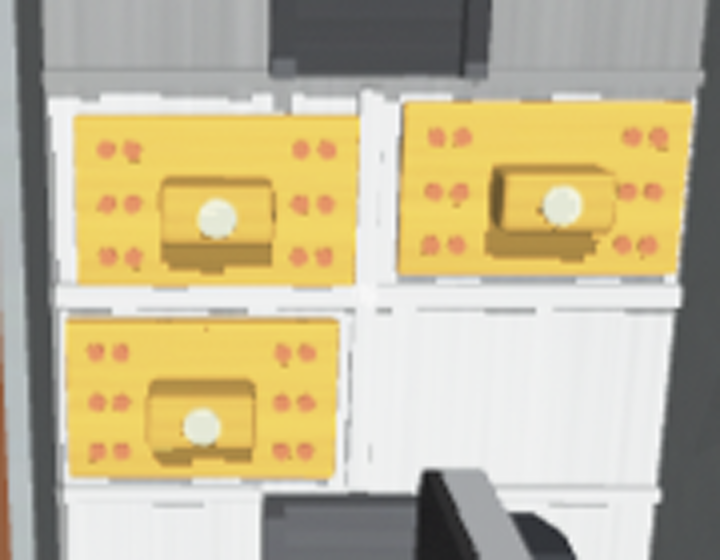

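Plate C lies square but has shifted about 5 mm, against two ribs, probably from a knock. That's within tolerance, but I'll re-centre it so it sits flat for certain.

Call:
play_rows --steps '[[[-0.004,0.001,0.02,0,0,0],[0,0,0.05,0,0,0],[0,0,0.055,0,0,0],[0,0,0.045,0,0,0],[0,0,0.022,0,0,0],[0,0,0.01,0,0,0],[0,0,0.003,0,0,0],[0,0,0,0,0,0]]]'

```text
t: 42.4
tcp_pos: [0.4858, 0.0174, 0.0437]
tool_rot: [0.686, 0.727, 0.0, 0.0]
force: [-0.3, 0.3, 0.3]
finger_gap: 0.596
```

```bash
python3 - <<'E'
from h import *
s=st();print(ang(s))
p=snap('wrist','w22.png')
E
```

```text
t 42.4 tcp [0.4858 0.0174 0.0437] rot [6.863e-01 7.274e-01 3.000e-04 4.000e-04] F [-0.3  0.3  0.3] gap 0.596
93.33151365983959
```

View pics/w22.png

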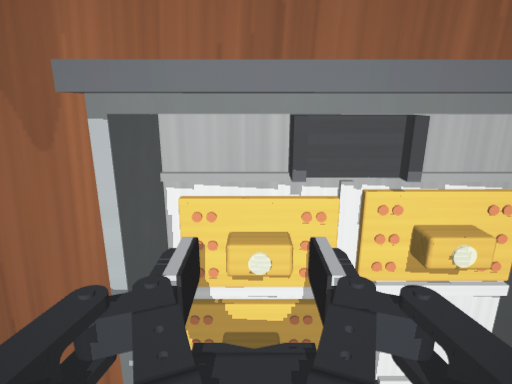

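Call:
play_rows --steps '[[[0,0,0,0,0,0],[0,0,0,0,0,0],[0,0,0,0,0,0],[0,0,0,0,0,0],[0,0,-0.004,0,0,0],[0,0,-0.005,0,0,0],[0.004,-0.002,0,0,0,0],[0,0,0,0,0,0],[0,0,0,0,0,0]]]' --fingers 0

```text
t: 43.58
tcp_pos: [0.483, 0.0215, 0.0521]
tool_rot: [0.686, 0.727, -0.0, -0.0]
force: [-0.3, 0.4, -1.5]
finger_gap: 0.329
```

```bash
python3 - <<'E'
from h import *
s=st();print(ang(s));rel(s,.4831,.0217,93.28)
p=snap('wrist','w23.png')
E
```

```text
t 43.58 tcp [0.483  0.0215 0.0521] rot [ 6.862e-01  7.274e-01 -1.000e-04 -2.000e-04] F [-0.3  0.4 -1.5] gap 0.329
93.34170459927843
tool shift x 0.0002 y 0.0001  turn rz 0.1
```

View pics/w23.png

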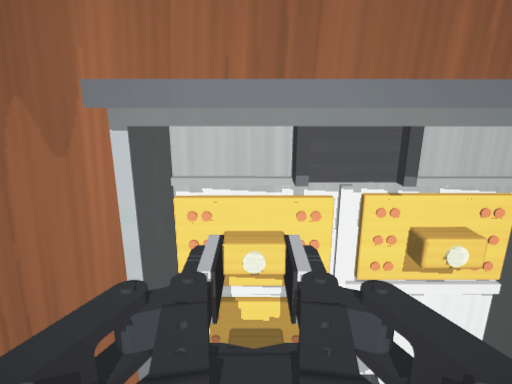

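Well centred. Now I'll lower it, release and check.

Call:
play_rows --steps '[[[0,0.0005,0.004,0,0,0],[0,0,0.003,0,0,0],[0,0,0.001,0,0,0],[0,0,0,0,0,0]]]'

```text
t: 44.12
tcp_pos: [0.4836, 0.0214, 0.0445]
tool_rot: [0.686, 0.727, 0.0, 0.0]
force: [-0.5, 0.3, 4.0]
finger_gap: 0.324
```

Call:
play_rows --steps '[[[0,0,0,0,0,0],[0,0,0,0,0,0],[0,0,0,0,0,0],[0,0,-0.005,0,0,0],[0,0,-0.03,0,0,0],[0,0,-0.05,0,0,0],[0,0,-0.06,0,0,0],[0,0,-0.04,0,0,0],[0,0,-0.02,0,0,0],[0,0,0,0,0,0]]]' --fingers 0.6

```text
t: 45.38
tcp_pos: [0.4844, 0.0213, 0.251]
tool_rot: [0.686, 0.727, 0.001, 0.002]
force: [0.4, 0.3, -0.4]
finger_gap: 0.6
```

```bash
python3 - <<'E'
from h import *
s=st();print(ang(s))
p=snap('wrist','w24.png')
for m in maskpose(p,'plate1',.010): print(m)
b=cv2.resize(p['img'][120:260,205:385],None,fx=4,fy=4,interpolation=cv2.INTER_CUBIC)
cv2.imwrite('pics/c6.png',b[:,:,::-1])
sc=snap('scene','sc24.png')
for m in maskpose(sc,'mat',.003)+maskpose(sc,'bar',.009): print(m)
E
```

```text
t 45.38 tcp [0.4844 0.0213 0.251 ] rot [0.6862 0.7274 0.0012 0.0019] F [ 0.4  0.3 -0.4] gap 0.6
93.33878507557831
(0.85, array([481.8,  21.8]), array([78.1, 47.4]), 3.3, array([237., 208., 109.]), [215.8, 142.4, 289.8, 185.8])
(0.75, array([576.1,  26.7]), array([79.4, 48.6]), 3.3, array([234., 205., 108.]), [297.7, 143.7, 375.1, 185.0])
(0.71, array([485.9, -40. ]), array([78.1, 48.2]), 3.3, array([237., 208., 110.]), [218.7, 195.4, 285.2, 238.5])
(0.7, array([ 500.2, -205.5]), array([166.3,  33.1]), -1.1, array([177., 177., 180.]), [193.3, 325.6, 320.3, 349.4])
(0.62, array([ 317.1, -282.7]), array([39.3, 13.5]), 3.2, array([166.,  41.,  37.]), [102.1, 376.4, 132.3, 384.0])
(0.66, array([ 499.2, -214.6]), array([168. ,  39.8]), -0.5, array([175., 176., 178.]), [189.1, 168.4, 206.1, 208.1])
(0.47, array([604.1,  -5.1]), array([450.4, 233.4]), 3.2, array([154., 134., 104.]), [217.5, 163.0, 299.1, 283.2])
(0.71, array([ 503.4, -214.2]), array([167.2,  36.9]), -0.9, array([175., 177., 179.]), [187.0, 166.3, 207.0, 209.6])
```

View pics/c6.png

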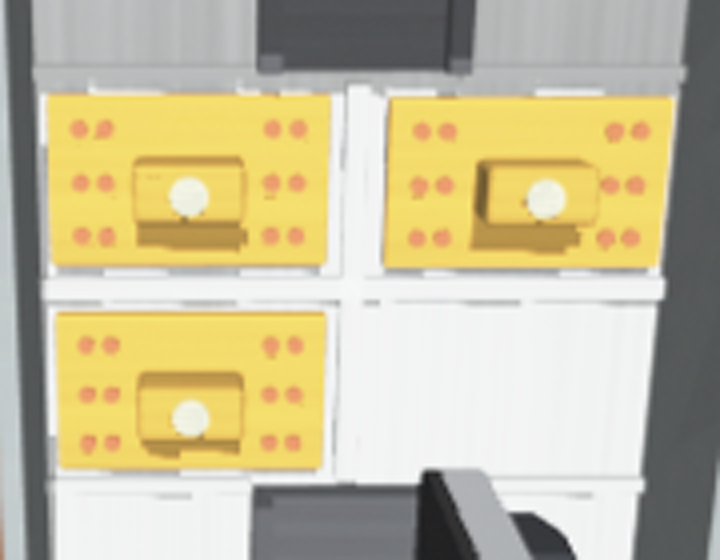

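All three plates lie flat and within 2 mm of their bay centres. Now I'll fetch the bar.

Call:
play_rows --steps '[[[0,0,0,0,0,10.4],[0,0,0,0,0,10.4],[0,0,0,0,0,10.4],[0,0,0,0,0,10.4],[0,0,0,0,0,10.4],[0,0,0,0,0,10.4],[0,0,0,0,0,10.4],[0,0,0,0,0,10.4],[0,0,0,0,0,10.1]]]'

```text
t: 46.75
tcp_pos: [0.4832, 0.0215, 0.248]
tool_rot: [1.0, -0.003, -0.001, -0.0]
force: [0.6, -0.1, -0.1]
finger_gap: 0.602
```

Call:
play_rows --steps '[[[0.002,0.02,0,0,0,0],[0.005,0.05,0,0,0,0],[0.005,0.055,0,0,0,0],[0.005,0.055,0,0,0,0],[0.003,0.04,0,0,0,0],[0,0.014,0,0,0,0],[0,0,0,0,0,0],[0,0,0,0,0,0]]]'

```text
t: 47.75
tcp_pos: [0.5033, -0.2108, 0.2487]
tool_rot: [1.0, 0.001, -0.001, -0.001]
force: [0.1, 0.0, -0.6]
finger_gap: 0.6
```

```bash
python3 - <<'E'
from h import *
s=st();print(ang(s))
p=snap('wrist','w25.png')
for m in maskpose(p,'bar',.009): print(m);rel(s,*(m[1]/1000),m[3])
for r in manip.pinpoint('bar',p): print(r['score'],r['point'],ray(p,r['point'],.003))
E
```

```text
t 47.75 tcp [ 0.5033 -0.2108  0.2487] rot [ 1.e+00  8.e-04 -8.e-04 -8.e-04] F [ 0.1  0.  -0.6] gap 0.6
0.09485871772313297
(0.95, array([ 501.6, -212.8]), array([167.1,  35.8]), -0.1, array([220., 220., 223.]), [236.4, 85.4, 275.5, 235.1])
tool shift x -0.0017 y 0.0020  turn rz 0.2
(0.55, array([ 381.8, -424.3]), array([86.6, 14.3]), 16.3, array([156., 153., 153.]), [421.4, 228.9, 440.0, 293.5])
tool shift x -0.1765 y 0.1708  turn rz -16.2
(0.34, array([ 661.9, -403.1]), array([39.8,  7.8]), -89.9, array([103., 109.,  98.]), [433.9, 0.0, 473.7, 7.5])
tool shift x 0.1925 y -0.1583  turn rz 90.0
0.86 [255.5, 164.3] [ 0.50260108 -0.21263192  0.003     ]
0.5 [69.7, 137.6] [ 0.53191347 -0.00796932  0.003     ]
```

View pics/w25.png

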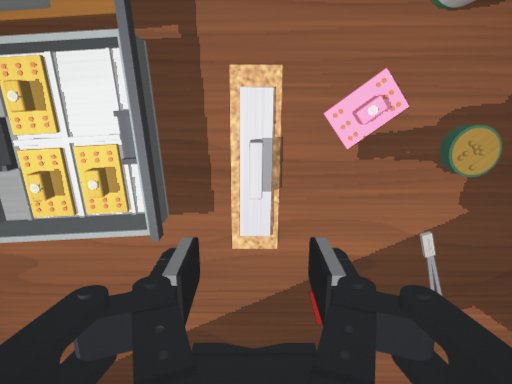

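Call:
play_rows --steps '[[[-0.0015,0.002,0.02,0,0,0],[0,0,0.05,0,0,0],[0,0,0.055,0,0,0],[0,0,0.045,0,0,0],[0,0,0.024,0,0,0],[0,0,0.01,0,0,0],[0,0,0.003,0,0,0],[0,0,0,0,0,0]]]'

```text
t: 48.9
tcp_pos: [0.5029, -0.2148, 0.0431]
tool_rot: [1.0, 0.0, 0.001, 0.001]
force: [0.5, -0.2, 0.2]
finger_gap: 0.602
```

Call:
play_rows --steps '[[[0,0,0,0,0,0],[0,0,0,0,0,0],[0,0,0,0,0,0],[0,0,0,0,0,0],[0,0,0,0,0,0],[0,0,-0.01,0,0,0],[0,0,-0.04,0,0,0],[0,0,-0.05,0,0,0],[0,0,-0.04,0,0,0],[0,0,0,0,0,0]]]' --fingers 0 --squeeze 80

```text
t: 50.15
tcp_pos: [0.5039, -0.2157, 0.1857]
tool_rot: [1.0, 0.0, 0.003, 0.002]
force: [0.1, 0.1, -2.7]
finger_gap: 0.143
```

```bash
python3 - <<'E'
from h import *
s=st();print(ang(s));bays(s)
p=snap('wrist','w26.png')
E
```

```text
t 50.15 tcp [ 0.5039 -0.2157  0.1857] rot [1.0e+00 3.0e-04 3.2e-03 2.3e-03] F [ 0.1  0.1 -2.7] gap 0.143
0.03412960634106562
1 [0.4831 0.0217]
tool shift x 0.2382 y -0.0072  turn rz -93.2
2 [ 0.4866 -0.0402]
tool shift x 0.1762 y -0.0072  turn rz -93.2
3 [0.575 0.027]
tool shift x 0.2382 y 0.0848  turn rz -93.2
4 [ 0.5785 -0.0349]
tool shift x 0.1762 y 0.0848  turn rz -93.2
5 [ 0.5308 -0.0066]
tool shift x 0.2072 y 0.0388  turn rz -93.2
```

View pics/w26.png

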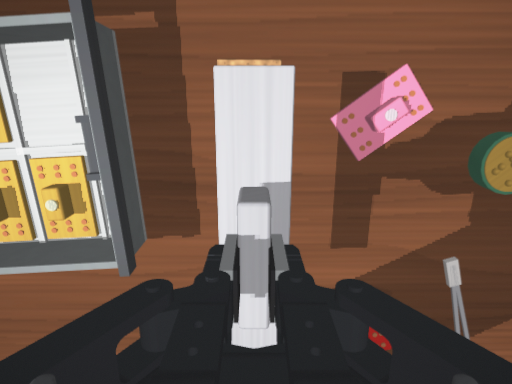

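Call:
play_rows --steps '[[[0,0,0,0,0,-10.4],[0,0,0,0,0,-10.4],[0,0,0,0,0,-10.4],[0,0,0,0,0,-10.4],[0,0,0,0,0,-10.4],[0,0,0,0,0,-10.4],[0,0,0,0,0,-10.4],[0,0,0,0,0,-10.4],[0,0,0,0,0,-10],[0,0,0,0,0,0]]]'

```text
t: 51.45
tcp_pos: [0.5011, -0.2138, 0.1803]
tool_rot: [0.688, 0.726, -0.0, -0.002]
force: [0.2, 1.2, -2.5]
finger_gap: 0.142
```

Call:
play_rows --steps '[[[0.015,0.004,0,0,0,0],[0.03,0.006,0,0,0,0],[0.045,0.007,0,0,0,0],[0.045,0.007,0,0,0,0],[0.04,0.007,0,0,0,0],[0.022,0.004,0,0,0,0],[0.01,0.004,0.02,0,0,0],[0,0,0.02,0,0,0],[0,0,0,0,0,0],[0,0,0,0,0,0]]]'

```text
t: 52.7
tcp_pos: [0.5297, -0.0054, 0.1425]
tool_rot: [0.687, 0.727, 0.0, 0.0]
force: [0.6, -0.2, -3.0]
finger_gap: 0.141
```

```bash
python3 - <<'E'
from h import *
s=st();print(ang(s));rel(s,.5308,-.0066,93.28)
p=snap('wrist','w27.png')
m=R.from_quat(s['tool_rot']).as_matrix();t=np.array(s['tcp_pos'])
for uv in ((215,67),(294,67)): print((m.T@(ray(p,uv,t[2]-.0341)-t)).round(4))
E
```

```text
t 52.7 tcp [ 0.5297 -0.0054  0.1425] rot [6.871e-01 7.266e-01 1.000e-04 0.000e+00] F [ 0.6 -0.2 -3. ] gap 0.141
93.20051660163335
tool shift x -0.0013 y 0.0011  turn rz -0.1
[ 0.0837 -0.018   0.0341]
[0.0837 0.0162 0.0341]
```

View pics/w27.png

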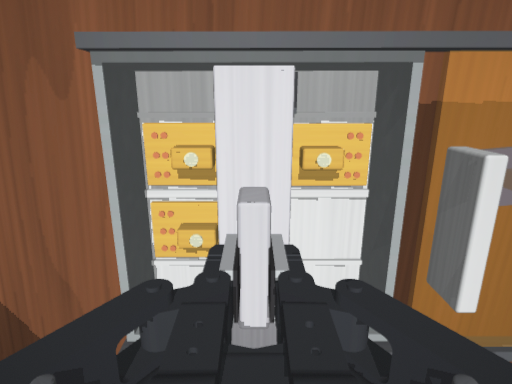

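Call:
play_rows --steps '[[[-0.001,0.0015,0.015,0,0,0],[0,0,0.03,0,0,0],[0,0,0.02,0,0,0],[0,0,0.01,0,0,0],[0,0,0,0,0,0]]]'

```text
t: 53.38
tcp_pos: [0.5309, -0.0067, 0.0666]
tool_rot: [0.687, 0.727, -0.0, -0.001]
force: [0.8, 0.6, -2.8]
finger_gap: 0.14
```

```bash
python3 - <<'E'
from h import *
s=st();print(ang(s));rel(s,.5308,-.0066,93.28)
p=snap('wrist','w28.png')
E
```

```text
t 53.38 tcp [ 0.5309 -0.0067  0.0666] rot [ 6.870e-01  7.266e-01 -3.000e-04 -5.000e-04] F [ 0.8  0.6 -2.8] gap 0.14
93.20769196491702
tool shift x 0.0001 y -0.0001  turn rz -0.1
```

View pics/w28.png

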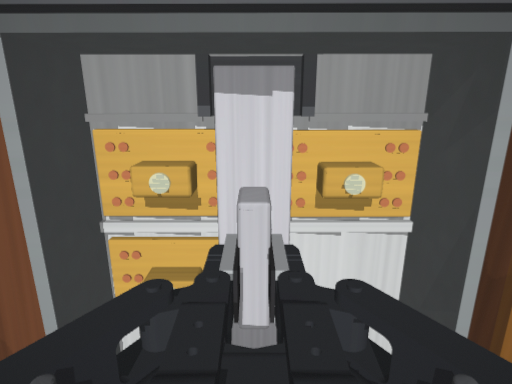

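Call:
play_rows --steps '[[[0,0.001,0.005,0,0,0],[0,0,0.004,0,0,0],[0,0,0.002,0,0,0],[0,0,0.001,0,0,0],[0,0,0,0,0,0]]]'

```text
t: 54.05
tcp_pos: [0.5321, -0.0066, 0.0553]
tool_rot: [0.687, 0.727, 0.0, 0.0]
force: [-0.1, 0.5, -1.7]
finger_gap: 0.144
```

```bash
python3 - <<'E'
from h import *
s=st();print(ang(s));rel(s,.5308,-.0066,93.28)
p=snap('wrist','w29.png')
E
```

```text
t 54.05 tcp [ 0.5321 -0.0066  0.0553] rot [0.6869 0.7268 0.     0.    ] F [-0.1  0.5 -1.7] gap 0.144
93.23157811863018
tool shift x 0.0000 y -0.0013  turn rz -0.0
```

View pics/w29.png

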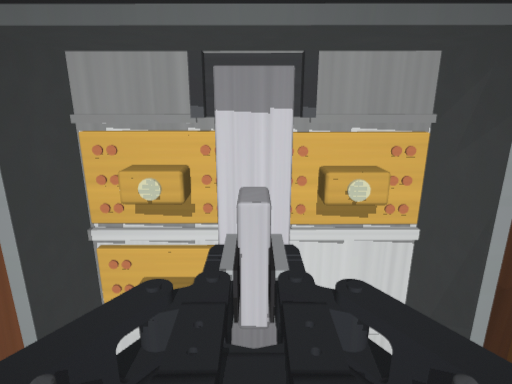

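Call:
play_rows --steps '[[[0,0,0.001,0,0,0],[0,0,0,0,0,0]]]'

```text
t: 54.35
tcp_pos: [0.5321, -0.0065, 0.0553]
tool_rot: [0.687, 0.727, 0.0, 0.0]
force: [-1.2, 0.5, 6.5]
finger_gap: 0.144
```

Call:
play_rows --steps '[[[0,0,0,0,0,0],[0,0,0,0,0,0],[0,0,0,0,0,0],[0,0,-0.005,0,0,0],[0,0,-0.03,0,0,0],[0,0,-0.05,0,0,0],[0,0,-0.06,0,0,0],[0,0,-0.04,0,0,0],[0,0,-0.02,0,0,0],[0,0,0,0,0,0]]]' --fingers 0.4

```text
t: 55.6
tcp_pos: [0.533, -0.0067, 0.2612]
tool_rot: [0.687, 0.727, 0.001, 0.002]
force: [-0.2, 0.1, -1.1]
finger_gap: 0.399
```

```bash
python3 - <<'E'
from h import *
s=st();print(ang(s))
p=snap('wrist','w30.png')
for m in maskpose(p,'bar',.021)+maskpose(p,'plate1',.010): print(m)
for r in manip.pinpoint('window_grip',p)[:2]: print(r['score'],ray(p,r['point'],.0845))
b=cv2.resize(p['img'][60:280,135:415],None,fx=2.7,fy=2.7,interpolation=cv2.INTER_CUBIC)
cv2.imwrite('pics/c7.png',b[:,:,::-1])
E
```

```text
t 55.6 tcp [ 0.533  -0.0067  0.2612] rot [0.6869 0.7268 0.0012 0.002 ] F [-0.2  0.1 -1.1] gap 0.399
93.23209685915111
(0.56, array([530.3,  -6.1]), array([169.2,  37.2]), -86.7, array([216., 216., 220.]), [234.7, 83.2, 267.3, 234.3])
(0.92, array([581.1,  27.5]), array([69.3, 48.6]), 3.3, array([228., 197., 105.]), [266.5, 116.3, 330.2, 156.3])
(0.7, array([480. , -40.7]), array([68.1, 48.4]), 3.2, array([230., 196., 102.]), [177.9, 169.6, 236.1, 211.0])
(0.62, array([476. ,  21.5]), array([68.7, 48.6]), 3.2, array([229., 197., 103.]), [172.1, 114.2, 236.1, 158.3])
0.91 [6.47795624e-01 1.96133403e-04 8.45000000e-02]
```

View pics/c7.png

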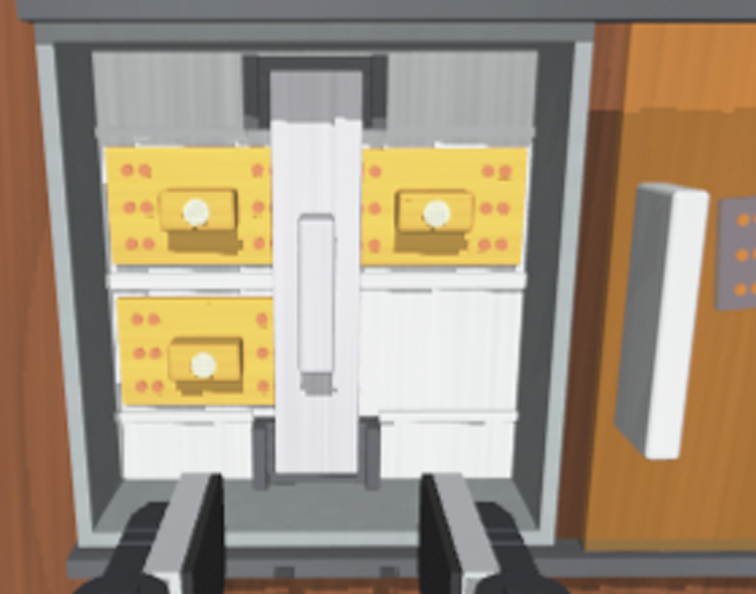

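Call:
play_rows --steps '[[[0,0.02,0,0,0,0],[0,0.04,0,0,0,0],[0.001,0.036,0.01,0,0,0],[0,0.016,0.03,0,0,0],[0,0,0.045,0,0,0],[0,0,0.04,0,0,0],[0,0,0.024,0,0,0],[0,0,0.008,0,0,0],[0,0,0.001,0,0,0],[0,0,0,0,0,0]]]' --fingers 1

```text
t: 57.05
tcp_pos: [0.6446, 0.0006, 0.1021]
tool_rot: [0.687, 0.727, 0.0, 0.001]
force: [0.2, -0.1, 0.6]
finger_gap: 0.997
```

```bash
python3 - <<'E'
from h import *
s=st();print(ang(s))
p=snap('wrist','w31.png')
E
```

```text
t 57.05 tcp [6.446e-01 6.000e-04 1.021e-01] rot [6.869e-01 7.267e-01 5.000e-04 7.000e-04] F [ 0.2 -0.1  0.6] gap 0.997
93.22843116575598
```

View pics/w31.png

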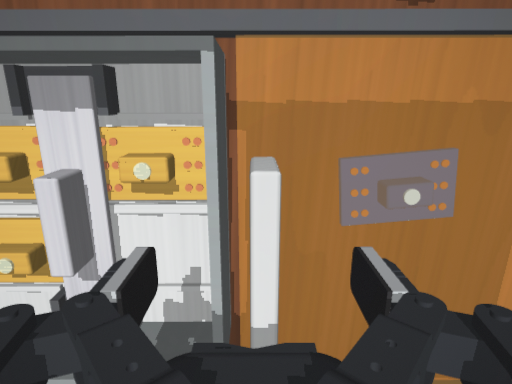

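Call:
play_rows --steps '[[[0,0.004,0,0,0,0],[0,0,0,0,0,0],[0,0,0,0,0,0],[0,0,0,0,0,0],[0,0,0,0,0,0],[0,0,0,0,0,0],[0,0,0,0,0,0]]]' --fingers 0 --squeeze 30

```text
t: 57.98
tcp_pos: [0.648, 0.001, 0.1014]
tool_rot: [0.687, 0.727, 0.0, 0.0]
force: [-0.1, 1.1, 1.9]
finger_gap: 0.14
```

Call:
play_rows --steps '[[[0,-0.01,0,0,0,0],[0,-0.02,0,0,0,0],[0,-0.03,0,0,0,0],[0,-0.03,0,0,0,0],[0,-0.03,0,0,0,0],[0,-0.03,0,0,0,0],[0,-0.03,0,0,0,0],[0,-0.01,0,0,0,0],[0,-0.004,0,0,0,0],[0,0,0,0,0,0]]]'

```text
t: 59.22
tcp_pos: [0.454, -0.0102, 0.1014]
tool_rot: [0.687, 0.727, -0.0, -0.0]
force: [-1.5, -2.5, 3.5]
finger_gap: 0.138
```

```bash
python3 - <<'E'
from h import *
s=st();print(ang(s));print(np.round(s['ft_torque'],1))
E
```

```text
t 59.23 tcp [ 0.454  -0.0102  0.1014] rot [ 6.868e-01  7.269e-01 -4.000e-04 -2.000e-04] F [-1.5 -2.5  3.5] gap 0.138
93.25177371047674
[-0.5  0.1 -0. ]
```

Call:
play_rows --steps '[[[0,-0.003,0,0,0,0],[0,-0.003,0,0,0,0],[0,0,0,0,0,0]]]'

```text
t: 59.6
tcp_pos: [0.4485, -0.0105, 0.1014]
tool_rot: [0.687, 0.727, 0.0, 0.0]
force: [1.0, -2.7, 3.6]
finger_gap: 0.134
```

Call:
play_rows --steps '[[[0,-0.002,0,0,0,0],[0,0,0,0,0,0],[0,0,0,0,0,0]]]'

```text
t: 59.98
tcp_pos: [0.4469, -0.0106, 0.1014]
tool_rot: [0.687, 0.727, 0.0, 0.001]
force: [2.8, -1.7, 2.6]
finger_gap: 0.135
```

Call:
play_rows --steps '[[[0,-0.002,0,0,0,0],[0,0,0,0,0,0],[0,0,0,0,0,0]]]'

```text
t: 60.35
tcp_pos: [0.4468, -0.0106, 0.1014]
tool_rot: [0.687, 0.726, 0.002, 0.002]
force: [8.6, 1.6, -0.4]
finger_gap: 0.133
```

Call:
play_rows --steps '[[[0,0,0,0,0,0],[0,0,0,0,0,0],[0,0,0,0,0,0],[0,0,0,0,0,0],[0,0,-0.02,0,0,0],[0,0,-0.05,0,0,0],[0,0,-0.06,0,0,0],[0,0.02,-0.04,0,0,0],[0,0.03,-0.02,0,0,0],[0,0,0,0,0,0]]]' --fingers 0.8

```text
t: 61.6
tcp_pos: [0.4965, -0.0081, 0.2931]
tool_rot: [0.687, 0.727, 0.001, 0.003]
force: [0.1, -1.3, 0.8]
finger_gap: 0.794
```

```bash
python3 - <<'E'
from h import *
s=st();print(ang(s))
p=snap('wrist','w32.png')
for m in maskpose(p,'bar',.021)+maskpose(p,'plate1',.010): print(m)
c,sn=np.cos(.0572),np.sin(.0572)
e=np.array([.5308-c*.085,-.0066-sn*.085,.0845])
for r in manip.pinpoint('window_grip',p)[:2]: print(r['score'],r['point'],ray(p,r['point'],.0845),e,proj(p,e))
print('top centre shut', proj(p,e+[0,0,.0175]))
sc=snap('scene','sc32.png')
E
```

```text
t 61.6 tcp [ 0.4965 -0.0081  0.2931] rot [0.6867 0.7269 0.0015 0.0025] F [ 0.1 -1.3  0.8] gap 0.794
93.25585741967869
(0.71, array([735.5,  18.8]), array([78.6, 47.8]), 8.0, array([ 73., 119., 217.]), [417.8, 127.6, 485.6, 169.2])
0.95 [203.1, 172.2] [ 0.44493443 -0.01131164  0.0845    ] [ 0.44593902 -0.01145935  0.0845    ] [204.08745365 172.39683724]
top centre shut [201.51558931 176.23047092]
```

View pics/w32.png

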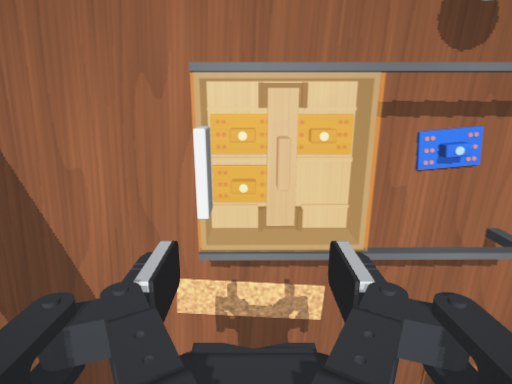

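View pics/sc32.png

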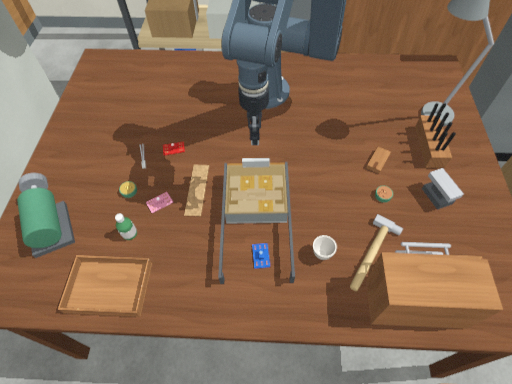

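```bash
python3 - <<'E'
from h import *
st();print(manip.sign_off())
E
```

```text
t 61.85 tcp [ 0.4922 -0.0074  0.2898] rot [ 0.687   0.7267 -0.0011 -0.0019] F [0.5 0.3 0. ] gap 0.806
the job is handed in; nothing more can be done
None
```

The curing case is loaded and shut, and I handed the job in at about 62 s of the 210 s. `sign_off` gives no verdict, so the result below rests on my own checks.

I slid the window open, parked the bar on the mat and laid the three brass plates in bays 1, 2 and 3. Then I put the bar back in its saddles and slid the window shut. Three brass plates were all I could find in the pictures. I never touched the red, pink and blue look-alikes or the bystanders, and in the last scene picture they stand where they were at the start.

- **Plates:** just before the bar went back, all three measured within 2 mm of their bay centres and square to the case (3.3° against the case's own 3.28°). The last picture shows them still in place through the amber pane.
- **Bar:** it measured about 1 mm from its seat and square to the case.
- **Window:** it stopped against its end with about 9 N at the gripper, and the grip rib measured within about 1 mm of the shut position.

**Checks that disagreed:**
- The bay 1 plate first measured about 5 mm off its centre, against two ribs. That was within tolerance and possibly the announced knock, so I re-gripped and re-centred it.
- The scene camera puts some objects 3 to 6 mm away from where the wrist camera does. I used the wrist camera for all the fits.
- After the window was shut, the network no longer picked out the plates or the bar through the pane. My last check of those was by eye.

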